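Fetch the hardener from behind the ink tins and put the tins back

TASK

The hardener jar stands at the back of the black spill tray, behind three ink tins: set all three tins aside on the paper-lined aluminium tray, then stand the jar in the middle of the scale's pan, and only then put every tin back in the spill tray to the place where it stood before. Keep the tins and the jar upright, and leave the two little dropper bottles in the spill tray alone.

Things in the scene. Friction and masses are not known exactly. Their poses are not given: they have to be found in the camera images.
- blue_tin_mid (a point): Blue ink tin with blue lid, upright cylinder 58 mm in diameter, 110 mm tall, 0.34 kg, loose. Point: its centre, 55 mm above its base; z: its axis. One of three in a row across the spill tray, any colour in any place; the outer two stand 68 mm left and right of the middle one and 17 mm farther back. Gaps of about 10 mm: grip the outer ones front and back, the middle one left and right once they are gone.
- red_tin_mid (a point): Red ink tin with red lid, upright cylinder 58 mm in diameter, 110 mm tall, 0.34 kg, loose. Point: its centre, 55 mm above its base; z: its axis. One of three in a row across the spill tray, any colour in any place; the outer two stand 68 mm left and right of the middle one and 17 mm farther back. Gaps of about 10 mm: grip the outer ones front and back, the middle one left and right once they are gone.
- green_tin_mid (a point): Green ink tin with green lid, upright cylinder 58 mm in diameter, 110 mm tall, 0.34 kg, loose. Point: its centre, 55 mm above its base; z: its axis. One of three in a row across the spill tray, any colour in any place; the outer two stand 68 mm left and right of the middle one and 17 mm farther back. Gaps of about 10 mm: grip the outer ones front and back, the middle one left and right once they are gone.
- jar_mid (a point): Hardener jar: squat amber jar with a white lid, upright cylinder 52 mm in diameter (at the lid), 50 mm tall, 0.11 kg, loose. Point: its centre, 25 mm above its base; z: its axis. It stands at the back of the spill tray, behind the middle tin, with about 10 mm between it and the tray's back rim and about 8 mm between it and that tin.
- spill_tray: Black plastic spill tray, fixed: 200 mm (its x) by 240 mm (its y), walls 4 mm, rim 40 mm above the bench, inside floor 4 mm above the bench. Origin: centre of its underside; x to its back, away from the robot (yaw within 0.15 rad), y left, z up. It, the aluminium tray and the scale stand side by side in any order.
- lay_tray: Set-aside tray, fixed: aluminium with white paper, 200 mm (its x) by 240 mm (its y), walls 4 mm, rim up to 18 mm high, inside floor 4 mm above the bench. Origin: centre of its underside; x away from the robot (yaw within 0.15 rad), y left, z up. An ink knife 12 mm thick lies along its front edge, x = -95 to -65 mm; the rest is free, room for three tins in a row.
- scale_pan (a point): The centre of the upper face of the round steel weighing pan, 130 mm in diameter, of the white bench scale (fixed, 230 by 180 mm). The pan's face lies 60 mm above the bench, does not give, and is the scale's highest part. z is up.
- orange_dropper_mid (a point): A small white dropper bottle with its pointed cap orange, 25 mm in diameter, 64 mm tall; the point is 30 mm above its base. It stands in the left or right front corner of the spill tray, seen from the robot, and stays there: it is not to be moved.
- black_dropper_mid (a point): A small white dropper bottle with its pointed cap black, 25 mm in diameter, 64 mm tall; the point is 30 mm above its base. It stands in the other front corner of the spill tray, seen from the robot, and stays there: it is not to be moved.
Mind the look-alikes: they are no part of the job. Leave any brown or green look-alike of the part that bears jar_mid alone. Leave any yellow look-alike of the part that bears blue_tin_mid alone.

How it is judged:
By the outcome, as a careful person would: the job done as asked, in the order asked, and still so for the second after the job is handed in, with the robot touching nothing.
It also fails if it takes over 144 s, if anything falls off the work surface, if the arm or the gripper's body presses on something with over 40 N, if the wrist force passes 120 N, or if a joint passes its speed limit or range.

ROBOT

A 6-joint arm with a two-finger parallel gripper is mounted at the origin on the work surface. World frame = base frame: x ahead of the robot, y to its left, z up, the work surface at z = 0. Lengths are in m, angles in rad, forces in N, time in s.
With the tool pointing down it reaches from about 0.375 to 0.9 m from the base axis. Payload 3.1 kg.
Tool frame: the origin (TCP) lies midway between the tips of the shut fingers; the grasp point (between the pads) lies 19 mm behind it; x points along the fingers, y is the direction in which the jaws open and shut, and the axes are right-handed (so a half turn about x gives the same grasp; the last joint's range is limited). The gripper opens to 87 mm and grips with 3 to 60 N. Pads are 19 mm wide; open, the fingers measure 117 mm over their backs; the gripper's body (75 mm by 190 mm) begins 51 mm behind the grasp point.
Start: joints at [-1.329, 0.527, 1.433, -0, 1.181, -0.178], TCP at [0.255, -0.57, 0.223] pointing down, gripper open.
Joint ranges: [-3.08, 3.08], [-0.75, 2.2], [0.22, 2.44], [-1.43, 4.57], [0, 2.65], [-2.85, 2.85]. Speed limits (rad/s): [2.79, 2.79, 3.14, 3.14, 3.14, 3.14].

INTERFACE

Orientations are given as a unit quaternion [x, y, z, w].
In Python, from rig import get_obs, imaging, robot gives the robot as it stands.
- The arm moves only by the shell command python3 -m inch 'ROWS' [FORCE]. ROWS is JSON, a list of rows, each a list of 3 entries, a list of its own where there are three numbers: the finger opening in mm, from 0 to 87, then the shift along the tool's x, y, z in mm, then the turn, a rotation vector about the tool's x, y, z in degrees. In form: [[grip, [dx, dy, dz], [wx, wy, wz]], ...]. A call has 1 to 12 rows; each row shifts and turns the pose as measured when the row begins, along the tool's axes as they then stand; what a row does not reach is not made up. A row lasts 1/8 s, in which the tool goes at most 62.5 mm and 10.7 degrees, less where a joint would pass 70% of its speed; a pose out of reach is approached as far as the arm can. A call with a gripper value outside its range is refused whole. The fingers move at their own pace and stop on an object; FORCE is the grip in N (left out, the last holds). Time passes only in rows, so rows that do not move let the fingers close. It gives the time, the measured TCP pose, the force and the opening at its end, in the units of the state.
- get_obs(): the state, without advancing time (a new reading comes with each control period).
- imaging.camera(name): name is "side" or "top"; returns the picture (400x640x3 uint8, red, green, blue); there is no depth.
- imaging.camera_params(name): a dict with "camera_matrix" (3x3 intrinsics, pixels), "k1" (the pictures are not rectified: a ray, as slopes to the right and down, at radius r is drawn at 1 + k1 r^2 times it, then the intrinsics apply), "xyz" and "rotation" of the camera in the world. Camera axes: x right, y down, z forward; pixel columns grow to the right and rows downward; lengths in m; the calibration is good to about 2 mm. A picture is of the moment at which its call begins. camera_params takes no time and is no camera call.
- robot.hand_in(): hands the job in, once; it reports no verdict.
Trained networks look in the newest picture that a camera, given by its name, has taken for a name from the list of things; names that differ only in an ending like _2 or _b are one class to them, and where a whole thing is asked for, a point or a joint stands for the part that bears it (a point fixed in the world has none). Each returns a list of dicts, best first, with "confidence" (0 to 1); they miss things now and then, are a little off and sometimes report something else, mostly with a low value. They report only what shows in the picture. A call takes as long as a camera call. They do not tell look-alikes from the thing itself.
- imaging.cut_out(camera, target): "pixels" (400x640 bool, what is visible of it) and "box" ([centre column, centre row, width, height] in pixels, round what is visible of it).
- imaging.tip_of(camera, target): "pixel" ([column, row] in pixels: a listed point, or the origin of a listed thing).
The state is a dict: "time": time; "q": joint angles; "joint_velocities": joint speeds; "joint_torque": joint torques, N m; "position": TCP position; "tool_rot": TCP orientation; "ft_force": force on the tool from outside, world axes, zero at the start; "moment": the same for the moment, N m; "grip_width": finger opening in m.
Only numpy, scipy, OpenCV 4.12 (cv2) and the standard library are available. Lean on these libraries where they do the work, as an engineer would, in place of code of your own. Each camera call takes 0.05 s, during which the arm holds its last target. There are 200 camera calls.

## Working session

There is one attempt and no reset: what is moved stays moved. The work goes in short steps, Python scripts to look and compute and a shell command to move; the robot and the scene stay as the last step left them, time stands still between calls to the robot, and variables do not carry over. Pictures are saved under pics/ and viewed, about 12 in all and at most 16, crops included, and the job is handed in when it is done.

```bash
mkdir -p pics; ls
python3 - <<'E'
from rig import get_obs, imaging, robot
import cv2,numpy as np
for n in("side","top"):
    im=imaging.camera(n); cv2.imwrite(f"pics/{n}0.png",im[:,:,::-1])
    p=imaging.camera_params(n); print(n,{k:np.round(v,4).tolist() for k,v in p.items()})
    for t in "blue_tin_mid red_tin_mid green_tin_mid jar_mid spill_tray lay_tray scale_pan orange_dropper_mid black_dropper_mid".split():
        print(t,[(np.round(d["pixel"],1).tolist(),round(float(d["confidence"]),2)) for d in imaging.tip_of(n,t)[:4]])
o=get_obs();print(o)
E
```

```text
pics
side {'camera_matrix': [[433.9, 0.0, 326.2599], [0.0, 433.9, 198.6286], [0.0, 0.0, 1.0]], 'k1': 0.0081, 'xyz': [0.4268, -0.9295, 0.9673], 'rotation': [0.925, -0.0544, 0.0222, -0.3754]}
blue_tin_mid [([334.6, 357.1], 0.9), ([332.0, 305.9], 0.79)]
red_tin_mid [([325.0, 277.4], 0.57)]
green_tin_mid [([328.8, 255.3], 0.82)]
jar_mid [([384.3, 265.3], 0.7), ([396.4, 296.2], 0.58)]
spill_tray [([328.5, 290.0], 0.71), ([295.7, 251.1], 0.27)]
lay_tray [([300.9, 135.6], 0.88)]
scale_pan [([349.8, 187.1], 0.82)]
orange_dropper_mid [([294.4, 317.0], 0.52)]
black_dropper_mid [([300.3, 133.0], 0.55), ([298.0, 253.7], 0.43)]
top {'camera_matrix': [[515.8173, 0.0, 316.0024], [0.0, 515.8173, 200.9618], [0.0, 0.0, 1.0]], 'k1': 0.045, 'xyz': [0.2678, -0.0536, 1.7836], 'rotation': [-0.704, 0.7064, -0.0545, 0.0496]}
blue_tin_mid [([415.2, 208.5], 0.86), ([450.2, 211.0], 0.75)]
red_tin_mid [([391.1, 212.6], 0.66)]
green_tin_mid [([373.5, 203.0], 0.6)]
jar_mid [([378.0, 162.3], 0.62), ([404.9, 164.1], 0.55), ([392.6, 189.9], 0.48)]
spill_tray [([389.4, 208.4], 0.61)]
lay_tray [([373.4, 203.4], 0.7), ([202.9, 213.5], 0.55)]
scale_pan [([294.0, 177.1], 0.94)]
orange_dropper_mid [([419.5, 234.2], 0.46)]
black_dropper_mid [([363.6, 230.6], 0.54)]
{'time': 1.0, 'q': array([-1.32847595e+00,  5.27479113e-01,  1.43272420e+00, -3.68105703e-06,
        1.18143484e+00, -1.78467989e-01]), 'joint_velocities': array([-0.00015268,  0.00073326,  0.00132109, -0.00025463, -0.00155971,
       -0.00274293]), 'joint_torque': array([-2.80003860e-04, -4.40015459e+01, -1.76990426e+01,  6.35003136e-02,
        5.04570210e-02, -1.18966784e-05]), 'position': array([ 0.25533318, -0.57041471,  0.22255352]), 'tool_rot': array([-0.69151231, -0.14769253,  0.69151575, -0.14766045]), 'ft_force': array([0.90972397, 0.44647341, 1.0208859 ]), 'moment': array([-0.01411815, -0.01211578, -0.01088813]), 'grip_width': 0.08712482435837728}
```

View pics/top0.png

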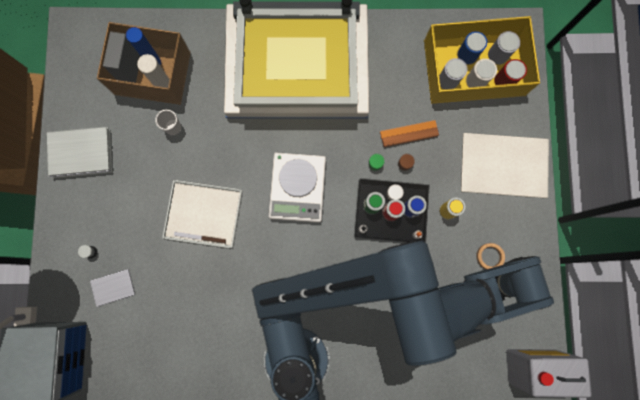

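View pics/side0.png

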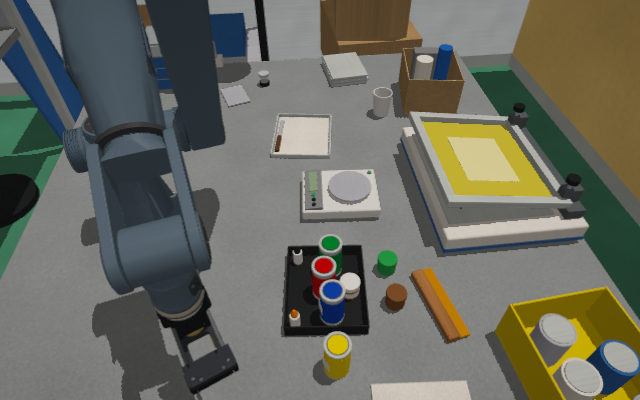

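The top view shows the spill tray at (392,211) with green (375,202), red (396,209) and blue (417,205) tins. The white-lidded jar is at (396,191), the scale pan at (297,177) and the lay tray at (202,214). Look-alikes are the green jar (376,162), the brown jar (406,162) and the yellow tin (455,208). In the side view the jar is at (349,285), in the tray behind red, and its look-alikes are at (387,263) and (396,296).

```bash
cat > h.py <<'E'
from rig import get_obs, imaging
import cv2,numpy as np
from scipy.spatial.transform import Rotation as R
from scipy.optimize import least_squares
P={n:imaging.camera_params(n) for n in("side","top")}
def proj(n,X):
    p=P[n];K=np.array(p["camera_matrix"]);X=np.atleast_2d(X)
    c=R.from_quat(p["rotation"]).inv().apply(X-np.array(p["xyz"]))
    s=c[:,:2]/c[:,2:];s=s*(1+p["k1"]*(s**2).sum(1,keepdims=True))
    return s*[K[0,0],K[1,1]]+[K[0,2],K[1,2]]
def ray(n,uv):
    p=P[n];K=np.array(p["camera_matrix"])
    uv=np.atleast_2d(uv).astype(float);d=(uv-[K[0,2],K[1,2]])/[K[0,0],K[1,1]];s=d.copy()
    for _ in range(10): s=d/(1+p["k1"]*(s**2).sum(1,keepdims=True))
    return np.array(p["xyz"]),R.from_quat(p["rotation"]).apply(np.c_[s,np.ones(len(s))])
def onz(n,uv,z):
    o,d=ray(n,uv);return o+d*((z-o[2])/d[:,2:])
def tri(a,b):
    f=lambda X:np.r_[proj("side",X)[0]-a,proj("top",X)[0]-b]
    r=least_squares(f,[.5,0,.05]);return r.x,np.abs(r.fun).max()
E
cat > m1.py <<'E'
from h import *
im={n:imaging.camera(n) for n in P}
T=dict(green=((328.8,255.3),(373.5,203)),red=((325,277.4),(391.1,212.6)),blue=((332,305.9),(415.2,208.5)),pan=((349.8,187.1),(294,177.1)),
 spill=((328.5,290),(389.4,208.4)),lay=((300.9,135.6),(202.9,213.5)),orange=((294.4,317),(419.5,234.2)),black=((298,253.7),(363.6,230.6)),
 greenjar=((384.3,265.3),(378,162.3)),brownjar=((396.4,296.2),(404.9,164.1)),jar=((349,287),(392.6,189.9)))
for k,(a,b) in T.items(): x,e=tri(a,b);print(k,x.round(3),round(e,1))
for n in P:
  for t,z in(("spill_tray",.04),("lay_tray",.012)):
    for d in imaging.cut_out(n,t)[:2]:
      m=d["pixels"].astype(np.uint8);ys,xs=np.nonzero(m)
      c=np.concatenate(cv2.findContours(m,0,1)[0])[:,0]
      w=onz(n,c,z)[:,:2].astype(np.float32)*1000
      print(n,t,round(d["confidence"],2),d["box"],m.sum(),cv2.minAreaRect(w))
E
python3 m1.py
python3 - <<'E'
import cv2
a=cv2.imread('pics/top0.png')[150:260,340:480];b=cv2.imread('pics/side0.png')[225:345,270:410]
cv2.imwrite('pics/c0.png',cv2.hconcat([cv2.resize(a,(400,343),interpolation=2),cv2.resize(b,(400,343),interpolation=2)]))
E
```

```text
green [ 0.514 -0.26   0.063] 0.6
red [ 0.492 -0.32   0.053] 2.2
blue [ 0.501 -0.401  0.054] 1.0
pan [0.611 0.009 0.037] 0.0
spill [ 0.505 -0.323 -0.001] 0.2
lay [0.486 0.325 0.005] 0.8
orange [ 0.412 -0.415  0.045] 0.2
black [ 0.431 -0.227  0.038] 1.7
greenjar [ 0.66  -0.282  0.027] 1.3
brownjar [ 0.664 -0.377  0.025] 1.9
jar [ 0.56  -0.332  0.02 ] 2.2
side spill_tray 0.75 [325.4, 290.6, 86.2, 94.5] 4471 ((494.0926513671875, -335.992919921875), (260.9537048339844, 202.85617065429688), 84.90579986572266)
side lay_tray 0.82 [299.3, 136.3, 62.4, 47.0] 2371 ((487.5301208496094, 320.0303955078125), (256.15167236328125, 204.81430053710938), 81.49901580810547)
top spill_tray 0.78 [391.4, 209.4, 76.5, 66.6] 2870 ((494.0575256347656, -324.96038818359375), (242.53372192382812, 206.33102416992188), 84.27386474609375)
```

View pics/c0.png

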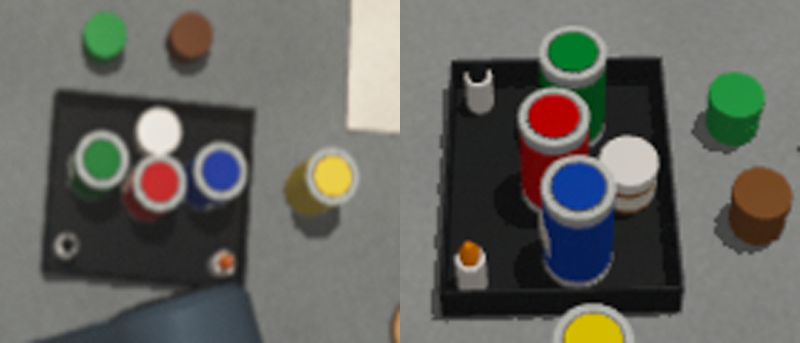

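The crop confirms the choice: the white-lidded amber jar stands inside the tray behind the red tin, and the green and brown jars are outside it. Next I refine from the coloured lids and the pan.

```bash
cat > lids.py <<'E'
from h import *
def lids(approx,show=True):
    im={n:imaging.camera(n) for n in P}; out={}
    for k,X in approx.items():
        uv={}
        for n in P:
            h=cv2.cvtColor(im[n],cv2.COLOR_RGB2HSV).astype(int);H,S,V=h[...,0],h[...,1],h[...,2]
            rad=22 if k in("red","green","blue") else 22
            m=dict(red=((H<8)|(H>172))&(S>150)&(V>110),green=(abs(H-65)<15)&(S>120)&(V>70),blue=(abs(H-112)<10)&(S>130)&(V>90),
               jar=(S<40)&(V>165))[k]
            c=proj(n,X)[0];yy,xx=np.mgrid[:400,:640];r=14*(1 if n=="top" else 1.3)
            m=(m&((xx-c[0])**2+(yy-c[1])**2<r*r)).astype(np.uint8)
            N,l,s,cc=cv2.connectedComponentsWithStats(m)
            if N<2: continue
            i=1+np.argmax(s[1:,4]);uv[n]=cc[i];a=s[i,4]
            if show: print(k,n,cc[i].round(1),a,onz(n,cc[i],X[2])[0].round(4))
        if len(uv)==2:
            x,e=tri(uv["side"],uv["top"]);out[k]=x
            if show:print(k,"tri",x.round(4),round(e,2))
    return out
if __name__=="__main__":
    lids(dict(green=[.514,-.262,.114],red=[.492,-.327,.114],blue=[.501,-.398,.114],jar=[.56,-.332,.054]))
E
python3 lids.py
cat > m2.py <<'E'
from h import *
for n in P:
    im=imaging.camera(n);h=cv2.cvtColor(im,cv2.COLOR_RGB2HSV)
    c=proj(n,[.615,.009,.06])[0].astype(int);print(n,c,im[c[1],c[0]])
    # region grow pan
    m=np.zeros((402,642),np.uint8);b=cv2.GaussianBlur(im,(3,3),0)
    cv2.floodFill(b.copy(),m,(int(c[0]),int(c[1])),0,(9,)*3,(9,)*3,cv2.FLOODFILL_FIXED_RANGE|cv2.FLOODFILL_MASK_ONLY|(255<<8))
    ct=max(cv2.findContours(m[1:-1,1:-1],0,1)[0],key=len);ct=cv2.convexHull(ct)[:,0]
    w=onz(n,ct,.06)[:,:2];print("pan",len(ct),[np.round(v,4) for v in cv2.minEnclosingCircle((w*1000).astype(np.float32))],w.min(0).round(3),w.max(0).round(3))
    # lay tray paper/rim corners
    c=proj(n,[.5,.325,.004])[0].astype(int);print(im[c[1],c[0]])
    m[:]=0;cv2.floodFill(b.copy(),m,(int(c[0]),int(c[1])),0,(25,)*3,(25,)*3,cv2.FLOODFILL_FIXED_RANGE|cv2.FLOODFILL_MASK_ONLY|(255<<8))
    ct=max(cv2.findContours(m[1:-1,1:-1],0,1)[0],key=len)[:,0]
    print("paper",cv2.minAreaRect((onz(n,ct,.004)[:,:2]*1000).astype(np.float32)))
for n,t,z in(("top","lay_tray",.018),("side","lay_tray",.018)):
    for d in imaging.cut_out(n,t)[:1]:
      c=np.concatenate(cv2.findContours(d["pixels"].astype(np.uint8),0,1)[0])[:,0]
      print(n,cv2.minAreaRect((onz(n,c,z)[:,:2]*1000).astype(np.float32)))
E
python3 m2.py
```

```text
green side [330.1 242.8] 180 [ 0.5158 -0.2598  0.114 ]
green top [375.2 200.7] 102 [ 0.516  -0.2594  0.114 ]
green tri [ 0.5159 -0.2594  0.1135] 0.04
red side [323.4 265.1] 207 [ 0.4915 -0.325   0.114 ]
red top [395.4 207.9] 111 [ 0.4922 -0.325   0.114 ]
red tri [ 0.4917 -0.325   0.1141] 0.13
blue side [332.1 289.7] 242 [ 0.5035 -0.3948  0.114 ]
blue top [416.8 204.3] 111 [ 0.5037 -0.3949  0.114 ]
blue tri [ 0.5035 -0.3949  0.1142] 0.04
jar side [348.9 281.5] 298 [ 0.5533 -0.3387  0.054 ]
jar top [395.1 192.7] 194 [ 0.5523 -0.335   0.054 ]
jar tri [ 0.5537 -0.3357  0.0494] 0.17
side [351 181] [163 161 163]
pan 21 [array([606.392,  -9.725]), np.float64(65.1321)] [ 0.542 -0.065] [0.666 0.054]
[209 201 190]
paper ((488.8879699707031, 328.9874572753906), (210.73585510253906, 182.3633575439453), 81.7349624633789)
top [293 174] [200 197 199]
pan 21 [array([603.5887,  -4.6227]), np.float64(65.3947)] [ 0.551 -0.066] [0.665 0.059]
[230 224 207]
paper ((487.55352783203125, 325.38519287109375), (224.67225646972656, 184.0118865966797), 81.51119232177734)
top ((487.7022705078125, 325.2763671875), (240.30763244628906, 207.72523498535156), 81.92981719970703)
side ((487.77783203125, 312.36431884765625), (254.8551788330078, 204.00009155273438), 82.46175384521484)
```

Each tin measures the right height (0.114) and spacing. The tray yaw comes out at about -5.2°. Planner helper next.

```bash
cat > d.py <<'E'
# usage: d.py x y z jaw_yaw_deg : what is left to go, rot first (tool axes), shift after that rotation
import sys;from h import *
def run(x,y,z,yaw):
    o=get_obs();Rt=R.from_quat(o["tool_rot"]);M=Rt.as_matrix();best=None
    for s in(0,180):
        a=np.radians(yaw+s);X=np.array([0,0,-1.]);Y=np.array([np.cos(a),np.sin(a),0]);D=R.from_matrix(np.c_[X,Y,np.cross(X,Y)])
        rv=(Rt.inv()*D).as_rotvec(degrees=True)
        if best is None or np.linalg.norm(rv)<np.linalg.norm(best[0]):best=(rv,D)
    d=np.array([x,y,z])-o["position"]
    print("t",round(o["time"],2),"pos",o["position"].round(4),"grip",round(o["grip_width"]*1000,1),"F",o["ft_force"].round(1),"q1,q6",o["q"][[0,5]].round(2))
    print("rot",best[0].round(1),"shift now-axes",(M.T@d*1000).round(1),"after-rot axes",(best[1].inv().apply(d)*1000).round(1))
run(*map(float,sys.argv[1:5]))
E
python3 d.py .5035 -.3949 .22 -5.2
```

```text
t 1.6 pos [ 0.2553 -0.5705  0.2226] grip 86.9 F [-0.2 -0.1  0.4] q1,q6 [-1.33 -0.18]
rot [-60.7   0.   -0. ] shift now-axes [   2.6  -58.9 -298.2] after-rot axes [   2.6  231.2 -197.3]
```

```bash
python3 -m inch '[[87,[0,0,0],[-10.1,0,0]],[87,[0,0,0],[-10.1,0,0]],[87,[0,0,0],[-10.1,0,0]],[87,[0,0,0],[-10.1,0,0]],[87,[0,0,0],[-10.1,0,0]],[87,[0,0,0],[-10.1,0,0]]]' 30; python3 -m inch '[[87,[0,38,-33],[0,0,0]],[87,[0,38,-33],[0,0,0]],[87,[0,38,-33],[0,0,0]],[87,[0,38,-33],[0,0,0]],[87,[0,38,-33],[0,0,0]],[87,[0,38,-33],[0,0,0]]]'; python3 d.py .5035 -.3949 .066 -5.2
```

```text
time: 2.35
position: [0.2554, -0.5704, 0.2226]
tool_rot: [0.514, 0.485, -0.514, 0.485]
ft_force: [-0.2, 0.3, 0.5]
grip_width: 0.0873
time: 3.1
position: [0.4988, -0.3858, 0.2227]
tool_rot: [-0.515, -0.482, 0.517, -0.485]
ft_force: [0.2, -1.7, -0.4]
grip_width: 0.0873
t 3.1 pos [ 0.4988 -0.3858  0.2227] grip 87.3 F [ 0.2 -1.7 -0.4] q1,q6 [-0.83 -0.77]
rot [ 1.5  0.2 -0.1] shift now-axes [156.7   5.1   8.2] after-rot axes [156.7   5.5   8.7]
```

```bash
python3 -m inch '[[87,[20,5.5,8.5],[1.5,0,0]],[87,[40,0,0],[0,0,0]],[87,[0,0,0],[0,0,0]]]'; python3 d.py .5035 -.3949 .066 -5.2
python3 - <<'E'
from h import *
a=imaging.camera("side")[200:350,250:400];b=imaging.camera("top")[130:280,330:480]
cv2.imwrite('pics/c1.png',cv2.resize(cv2.hconcat([a,b]),(800,400),interpolation=2)[:,:,::-1])
E
```

```text
time: 3.48
position: [0.5068, -0.3932, 0.1611]
tool_rot: [-0.52, -0.476, 0.522, -0.48]
ft_force: [-0.2, -0.5, 1.0]
grip_width: 0.0866
t 3.48 pos [ 0.5068 -0.3932  0.1611] grip 86.6 F [-0.2 -0.5  1. ] q1,q6 [-0.83 -0.75]
rot [ 0.2  0.3 -0.2] shift now-axes [95.1 -3.4  1.5] after-rot axes [95.1 -3.2  2. ]
```

View pics/c1.png

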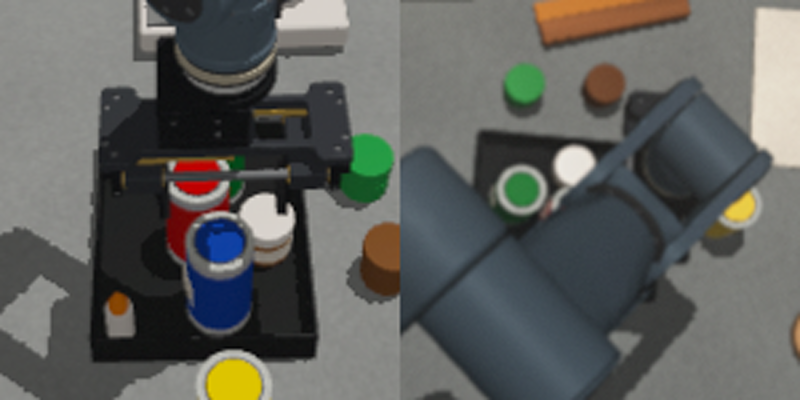

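The gripper is straddling the blue tin front and back. Descend and grip.

```bash
python3 -m inch '[[87,[0,-3.2,1.8],[0,0,0]],[87,[35,0,0],[0,0,0]],[87,[35,0,0],[0,0,0]],[87,[25,0,0],[0,0,0]],[87,[0,0,0],[0,0,0]]]' 30; python3 d.py .5035 -.3949 .066 -5.2
```

```text
time: 4.2
position: [0.5082, -0.4071, 0.0772]
tool_rot: [-0.521, -0.465, 0.523, -0.488]
ft_force: [0.9, -1.1, 0.5]
grip_width: 0.087
t 4.2 pos [ 0.5082 -0.4071  0.0772] grip 87.0 F [ 0.9 -1.1  0.5] q1,q6 [-0.85 -0.75]
rot [-0.   1.4 -1.2] shift now-axes [ 10.8  -6.  -12. ] after-rot axes [ 11.2  -5.8 -11.7]
```

```bash
python3 -m inch '[[87,[0,-5.8,-11.7],[0,1.4,-1.2]],[87,[0,0,0],[0,0,0]]]'; python3 d.py .5035 -.3949 .066 -5.2
```

```text
time: 4.45
position: [0.5041, -0.396, 0.0801]
tool_rot: [0.523, 0.475, -0.522, 0.478]
ft_force: [-0.2, 0.6, -0.0]
grip_width: 0.0869
t 4.45 pos [ 0.5041 -0.396   0.0801] grip 86.9 F [-0.2  0.6 -0. ] q1,q6 [-0.84 -0.75]
rot [-0.1  0.1 -0.2] shift now-axes [14.1 -0.8 -1. ] after-rot axes [14.1 -0.7 -1. ]
```

```bash
python3 -m inch '[[87,[8,-0.7,-1],[0,0,0]],[87,[6,0,0],[0,0,0]],[87,[0,0,0],[0,0,0]]]'; python3 d.py .5035 -.3949 .066 -5.2
```

```text
time: 4.82
position: [0.5045, -0.3956, 0.0673]
tool_rot: [0.523, 0.474, -0.522, 0.479]
ft_force: [-0.5, -0.7, 0.1]
grip_width: 0.0866
t 4.83 pos [ 0.5045 -0.3956  0.0673] grip 86.6 F [-0.5 -0.7  0.1] q1,q6 [-0.84 -0.75]
rot [-0.   0.2 -0.3] shift now-axes [ 1.3 -1.  -0.7] after-rot axes [ 1.3 -1.  -0.7]
```

```bash
python3 -m inch '[[87,[0,-1,-0.7],[0,0,0]],[50,[0,0,0],[0,0,0]],[50,[0,0,0],[0,0,0]],[50,[0,0,0],[0,0,0]],[50,[0,0,0],[0,0,0]],[50,[0,0,0],[0,0,0]]]' 30;python3 d.py .473 .398 .066 -5.2; python3 -m inch '[[50,[-20,0,0],[0,0,0]],[50,[-30,0,0],[0,0,0]],[50,[-30,0,0],[0,0,0]],[50,[-30,0,0],[0,0,0]],[50,[-20,0,0],[0,0,0]],[50,[0,0,0],[0,0,0]]]'; python3 d.py .473 .398 .196 -5.2
```

```text
time: 5.58
position: [0.5039, -0.3951, 0.0673]
tool_rot: [0.523, 0.474, -0.522, 0.479]
ft_force: [-0.8, -0.5, -0.3]
grip_width: 0.0574
t 5.58 pos [ 0.5039 -0.3951  0.0673] grip 57.4 F [-0.8 -0.5 -0.3] q1,q6 [-0.84 -0.75]
rot [-0.1  0.2 -0.4] shift now-axes [  -2.8 -103.4 -786.9] after-rot axes [   1.3 -102.7 -787. ]
time: 6.32
position: [0.5012, -0.3926, 0.2038]
tool_rot: [0.523, 0.476, -0.522, 0.477]
ft_force: [-0.2, -0.8, -4.3]
grip_width: 0.0575
t 6.33 pos [ 0.5012 -0.3926  0.2038] grip 57.5 F [-0.2 -0.8 -4.3] q1,q6 [-0.84 -0.75]
rot [-0.   0.1 -0.1] shift now-axes [   6.7 -100.4 -784.7] after-rot axes [   7.8  -99.7 -784.8]
```

```bash
python3 -m inch '[[50,[0,-3,-25],[0,0,0]],[50,[0,-6,-45],[0,0,0]],[50,[0,-6,-50],[0,0,0]],[50,[0,-6,-50],[0,0,0]],[50,[0,-6,-50],[0,0,0]],[50,[0,-6,-50],[0,0,0]],[50,[0,-6,-50],[0,0,0]],[50,[0,-6,-50],[0,0,0]]]';python3 d.py .473 .398 .196 -5.2
```

```text
time: 7.32
position: [0.4859, -0.011, 0.1986]
tool_rot: [-0.524, -0.476, 0.525, -0.472]
ft_force: [0.9, 0.2, -2.9]
grip_width: 0.0578
t 7.33 pos [ 0.4859 -0.011   0.1986] grip 57.8 F [ 0.9  0.2 -2.9] q1,q6 [-0.25 -0.15]
rot [-0.6 -0.1  0.3] shift now-axes [   3.9  -53.9 -405.7] after-rot axes [   2.6  -49.9 -406.2]
```

```bash
python3 -m inch '[[50,[0,-6,-48],[-0.5,0,0]],[50,[0,-6,-50],[0,0,0]],[50,[0,-6,-50],[0,0,0]],[50,[0,-6,-50],[0,0,0]],[50,[0,-6,-50],[0,0,0]],[50,[0,-6,-50],[0,0,0]],[50,[0,-6,-40],[0,0,0]],[50,[0,-4,-25],[0,0,0]],[50,[0,0,0],[0,0,0]]]';python3 d.py .473 .398 .07 -5.2
```

```text
time: 8.45
position: [0.4644, 0.3687, 0.1932]
tool_rot: [-0.516, -0.482, 0.526, -0.474]
ft_force: [0.1, 0.6, -2.6]
grip_width: 0.0578
t 8.45 pos [0.4644 0.3687 0.1932] grip 57.8 F [ 0.1  0.6 -2.6] q1,q6 [0.48 0.56]
rot [0.3 0.1 1.1] shift now-axes [123.    8.4 -30.3] after-rot axes [123.2   5.9 -30. ]
```

```bash
python3 -m inch '[[50,[0,6,-30],[0.3,0.1,1.1]],[50,[0,0,0],[0,0,0]],[50,[30,0,0],[0,0,0]],[50,[30,0,0],[0,0,0]],[50,[25,0,0],[0,0,0]],[50,[0,0,0],[0,0,0]]]';python3 d.py .473 .398 .0685 -5.2
```

```text
time: 9.2
position: [0.4702, 0.3885, 0.1031]
tool_rot: [-0.518, -0.475, 0.528, -0.477]
ft_force: [-0.6, -0.2, -4.2]
grip_width: 0.0577
t 9.2 pos [0.4702 0.3885 0.1031] grip 57.7 F [-0.6 -0.2 -4.2] q1,q6 [0.51 0.61]
rot [-0.2  0.7  0.4] shift now-axes [ 34.4   2.2 -10.1] after-rot axes [34.6  2.  -9.7]
```

```bash
python3 -m inch '[[50,[10,2,-10],[0,0.7,0.4]],[50,[15,0,0],[0,0,0]],[50,[8,0,0],[0,0,0]],[50,[0,0,0],[0,0,0]]]';python3 d.py .473 .398 .0685 -5.2
```

```text
time: 9.7
position: [0.475, 0.3984, 0.0701]
tool_rot: [0.525, 0.475, -0.522, 0.476]
ft_force: [-0.4, 0.0, -2.8]
grip_width: 0.0576
t 9.7 pos [0.475  0.3984 0.0701] grip 57.6 F [-0.4  0.  -2.8] q1,q6 [0.52 0.61]
rot [-0.3 -0.1 -0.2] shift now-axes [ 1.6 -1.9  0.6] after-rot axes [ 1.6 -1.9  0.6]
```

```bash
python3 -m inch '[[50,[2,0,0],[0,0,0]],[50,[1.5,0,0],[0,0,0]],[50,[0,0,0],[0,0,0]]]'
```

```text
time: 10.07
position: [0.4755, 0.399, 0.0676]
tool_rot: [0.525, 0.475, -0.521, 0.476]
ft_force: [0.5, -0.6, -2.8]
grip_width: 0.0578
```

```bash
python3 -m inch '[[50,[1.5,0,0],[0,0,0]],[50,[0.5,0,0],[0,0,0]]]'; python3 -m inch '[[87,[0,0,0],[0,0,0]],[87,[0,0,0],[0,0,0]],[87,[0,0,0],[0,0,0]],[87,[-20,0,0],[0,0,0]],[87,[-40,0,0],[0,0,0]],[87,[-40,0,0],[0,0,0]],[87,[-30,0,0],[0,0,0]],[87,[0,0,0],[0,0,0]]]'; python3 d.py .5159 -.2594 .196 -5.2
```

```text
time: 10.32
position: [0.4757, 0.3992, 0.0674]
tool_rot: [0.525, 0.475, -0.521, 0.476]
ft_force: [-0.5, -1.3, -0.7]
grip_width: 0.0575
time: 11.32
position: [0.4766, 0.3994, 0.2009]
tool_rot: [0.527, 0.475, -0.52, 0.476]
ft_force: [-0.3, 0.1, -0.4]
grip_width: 0.087
t 11.32 pos [0.4766 0.3994 0.2009] grip 87.0 F [-0.3  0.1 -0.4] q1,q6 [0.52 0.61]
rot [-0.3 -0.4 -0.5] shift now-axes [  1.6 101.9 652.1] after-rot axes [  4.9  98.9 652.5]
```

```bash
python3 -m inch '[[87,[0,9,58],[-0.3,-0.4,-0.5]],[87,[0,9,58],[0,0,0]],[87,[0,9,58],[0,0,0]],[87,[0,9,58],[0,0,0]],[87,[0,9,58],[0,0,0]],[87,[0,9,58],[0,0,0]],[87,[0,9,58],[0,0,0]],[87,[0,9,58],[0,0,0]],[87,[0,9,58],[0,0,0]],[87,[0,9,58],[0,0,0]],[87,[0,9,50],[0,0,0]],[87,[0,0,0],[0,0,0]]]';python3 d.py .5159 -.2594 .196 -5.2
```

```text
time: 12.82
position: [0.5154, -0.2553, 0.1844]
tool_rot: [-0.518, -0.482, 0.524, -0.473]
ft_force: [0.2, 0.5, -0.4]
grip_width: 0.0867
t 12.82 pos [ 0.5154 -0.2553  0.1844] grip 86.7 F [ 0.2  0.5 -0.4] q1,q6 [-0.65 -0.56]
rot [ 0.2 -0.2  0.9] shift now-axes [-11.7   0.7   4. ] after-rot axes [-11.6   0.9   4. ]
```

```bash
python3 -m inch '[[87,[0,1,4],[0.2,-0.2,0.9]],[87,[0,0,0],[0,0,0]],[87,[20,0,0],[0,0,0]],[87,[20,0,0],[0,0,0]],[87,[10,0,0],[0,0,0]],[87,[0,0,0],[0,0,0]]]';python3 d.py .5159 -.2594 .066 -5.2
```

```text
time: 13.58
position: [0.5142, -0.2515, 0.1313]
tool_rot: [0.521, 0.48, -0.521, 0.476]
ft_force: [0.9, -0.4, -0.2]
grip_width: 0.0872
t 13.57 pos [ 0.5142 -0.2515  0.1313] grip 87.2 F [ 0.9 -0.4 -0.2] q1,q6 [-0.65 -0.57]
rot [ 0.3 -0.2  0.2] shift now-axes [65.2  2.6  7.9] after-rot axes [65.3  2.4  7.7]
```

```bash
python3 -m inch '[[87,[0,2.4,7.7],[0.3,-0.2,0.2]],[87,[20,0,0],[0,0,0]],[87,[20,0,0],[0,0,0]],[87,[12,0,0],[0,0,0]],[87,[0,0,0],[0,0,0]]]';python3 d.py .5159 -.2594 .0673 -5.2
```

```text
time: 14.2
position: [0.5198, -0.263, 0.082]
tool_rot: [0.522, 0.473, -0.521, 0.481]
ft_force: [-0.3, -0.3, 0.2]
grip_width: 0.087
t 14.2 pos [ 0.5198 -0.263   0.082 ] grip 87.0 F [-0.3 -0.3  0.2] q1,q6 [-0.66 -0.57]
rot [ 0.   0.3 -0.5] shift now-axes [14.7 -4.4 -3.3] after-rot axes [14.7 -4.2 -3.2]
```

```bash
python3 -m inch '[[87,[0,-4.2,-3.2],[0,0.3,-0.5]],[87,[8,0,0],[0,0,0]],[87,[6,0,0],[0,0,0]],[87,[0,0,0],[0,0,0]]]';python3 d.py .5159 -.2594 .0673 -5.2
```

```text
time: 14.7
position: [0.5167, -0.2601, 0.0689]
tool_rot: [-0.522, -0.476, 0.522, -0.478]
ft_force: [-1.2, 0.4, 0.2]
grip_width: 0.0868
t 14.7 pos [ 0.5167 -0.2601  0.0689] grip 86.8 F [-1.2  0.4  0.2] q1,q6 [-0.66 -0.57]
rot [ 0.1  0.1 -0.1] shift now-axes [ 1.6 -0.9 -0.6] after-rot axes [ 1.6 -0.9 -0.6]
```

Grip green, lift.

```bash
python3 -m inch '[[87,[1.5,-0.9,-0.6],[0,0,0]],[50,[0,0,0],[0,0,0]],[50,[0,0,0],[0,0,0]],[50,[0,0,0],[0,0,0]],[50,[0,0,0],[0,0,0]],[50,[0,0,0],[0,0,0]]]' 30; python3 -m inch '[[50,[-20,0,0],[0,0,0]],[50,[-30,0,0],[0,0,0]],[50,[-30,0,0],[0,0,0]],[50,[-30,0,0],[0,0,0]],[50,[-20,0,0],[0,0,0]],[50,[0,0,0],[0,0,0]]]'; python3 d.py .453 .260 .196 -5.2
```

```text
time: 15.45
position: [0.5164, -0.2597, 0.0676]
tool_rot: [0.522, 0.476, -0.522, 0.479]
ft_force: [0.2, 1.2, -1.1]
grip_width: 0.0575
time: 16.2
position: [0.5121, -0.2565, 0.1964]
tool_rot: [-0.521, -0.48, 0.523, -0.474]
ft_force: [1.3, -0.0, -4.3]
grip_width: 0.0575
t 16.2 pos [ 0.5121 -0.2565  0.1964] grip 57.5 F [ 1.3 -0.  -4.3] q1,q6 [-0.66 -0.57]
rot [ 0.1 -0.2  0.5] shift now-axes [   3.5 -105.2 -509.1] after-rot axes [ 4.000e-01 -1.057e+02 -5.091e+02]
```

```bash
python3 -m inch '[[50,[-1,-5,-25],[0,0,0]],[50,[-1,-10,-45],[0,0,0]],[50,[-1,-10,-50],[0,0,0]],[50,[-1,-10,-50],[0,0,0]],[50,[-1,-10,-50],[0,0,0]],[50,[-1,-10,-50],[0,0,0]],[50,[-1,-10,-50],[0,0,0]],[50,[-1,-10,-50],[0,0,0]],[50,[0,-10,-50],[0,0,0]],[50,[0,-10,-40],[0,0,0]],[50,[0,-6,-25],[0,0,0]],[50,[0,0,0],[0,0,0]]]';python3 d.py .453 .260 .0675 -5.2
```

```text
time: 17.7
position: [0.433, 0.2605, 0.1956]
tool_rot: [-0.513, -0.491, 0.53, -0.463]
ft_force: [-0.7, -0.6, -3.5]
grip_width: 0.0573
t 17.7 pos [0.433  0.2605 0.1956] grip 57.3 F [-0.7 -0.6 -3.5] q1,q6 [0.3  0.38]
rot [ 0.2 -0.5  2.6] shift now-axes [127.   25.8  -0.2] after-rot axes [128.1  20.   -1.3]
```

```bash
python3 -m inch '[[50,[0,20,-1],[0.2,-0.5,2.6]],[50,[0,0,0],[0,0,0]],[50,[30,0,0],[0,0,0]],[50,[30,0,0],[0,0,0]],[50,[25,0,0],[0,0,0]],[50,[0,0,0],[0,0,0]]]';python3 d.py .453 .260 .0675 -5.2
```

```text
time: 18.45
position: [0.4551, 0.2546, 0.1065]
tool_rot: [-0.523, -0.474, 0.525, -0.476]
ft_force: [0.3, 0.9, -3.9]
grip_width: 0.0577
t 18.45 pos [0.4551 0.2546 0.1065] grip 57.7 F [ 0.3  0.9 -3.9] q1,q6 [0.3 0.4]
rot [-0.4  0.2 -0.1] shift now-axes [39.  -2.7 -5.3] after-rot axes [39.  -2.6 -5.2]
```

```bash
python3 -m inch '[[50,[15,-2.6,-5.2],[0,0.2,-0.1]],[50,[15,0,0],[0,0,0]],[50,[7,0,0],[0,0,0]],[50,[0,0,0],[0,0,0]]]';python3 d.py .453 .260 .0675 -5.2
```

```text
time: 18.95
position: [0.4552, 0.2602, 0.0691]
tool_rot: [0.526, 0.474, -0.523, 0.475]
ft_force: [0.1, 0.4, -3.2]
grip_width: 0.0574
t 18.95 pos [0.4552 0.2602 0.0691] grip 57.4 F [ 0.1  0.4 -3.2] q1,q6 [0.31 0.4 ]
rot [-0.5 -0.1 -0.2] shift now-axes [ 1.6 -2.2  0.5] after-rot axes [ 1.6 -2.2  0.4]
```

```bash
python3 -m inch '[[50,[1.6,0,0],[0,0,0]],[50,[1,0,0],[0,0,0]],[50,[0.8,0,0],[0,0,0]]]'; python3 -m inch '[[87,[0,0,0],[0,0,0]],[87,[0,0,0],[0,0,0]],[87,[0,0,0],[0,0,0]],[87,[-20,0,0],[0,0,0]],[87,[-40,0,0],[0,0,0]],[87,[-40,0,0],[0,0,0]],[87,[-30,0,0],[0,0,0]],[87,[0,0,0],[0,0,0]]]'; python3 d.py .4917 -.325 .196 84.8
```

```text
time: 19.32
position: [0.4556, 0.2606, 0.0677]
tool_rot: [0.526, 0.474, -0.522, 0.475]
ft_force: [-0.9, -0.9, 3.2]
grip_width: 0.0574
time: 20.32
position: [0.4567, 0.2607, 0.2013]
tool_rot: [0.528, 0.473, -0.521, 0.476]
ft_force: [-0.8, 0.3, -1.1]
grip_width: 0.0867
t 20.32 pos [0.4567 0.2607 0.2013] grip 86.7 F [-0.8  0.3 -1.1] q1,q6 [0.31 0.41]
rot [89.5 -0.6 -0.2] shift now-axes [  3.6  93.3 579.3] after-rot axes [  5.3 580.1 -88. ]
```

```bash
python3 -m inch '[[87,[0,9,57],[0,-0.6,-0.2]],[87,[0,9,57],[0,0,0]],[87,[0,9,57],[0,0,0]],[87,[0,9,57],[0,0,0]],[87,[0,9,57],[0,0,0]],[87,[0,9,57],[0,0,0]],[87,[0,9,57],[0,0,0]],[87,[0,9,57],[0,0,0]],[87,[0,9,57],[0,0,0]],[87,[0,9,50],[0,0,0]],[87,[0,0,0],[0,0,0]]]'; python3 -m inch '[[87,[0,0,0],[10,0,0]],[87,[0,0,0],[10,0,0]],[87,[0,0,0],[10,0,0]],[87,[0,0,0],[10,0,0]],[87,[0,0,0],[10,0,0]],[87,[0,0,0],[10,0,0]],[87,[0,0,0],[10,0,0]],[87,[0,0,0],[10,0,0]],[87,[0,0,0],[9,0,0]],[87,[0,0,0],[0,0,0]]]'; python3 d.py .4917 -.325 .0673 84.8
python3 - <<'E'
from h import *
a=imaging.camera("side");b=imaging.camera("top")
cv2.imwrite('pics/c2.png',cv2.resize(cv2.hconcat([a[60:360,180:480],b[100:300,150:450].repeat(1,0)[:300] if 0 else cv2.resize(b[120:270,150:300],(300,300),interpolation=2)]),(800,400),interpolation=2)[:,:,::-1])
E
```

```text
time: 21.7
position: [0.488, -0.3243, 0.1895]
tool_rot: [-0.522, -0.477, 0.526, -0.473]
ft_force: [-0.4, 0.8, -0.4]
grip_width: 0.0871
time: 22.95
position: [0.4795, -0.3056, 0.1746]
tool_rot: [-0.693, 0.034, 0.718, 0.053]
ft_force: [-0.8, -0.0, 0.5]
grip_width: 0.0869
t 22.95 pos [ 0.4795 -0.3056  0.1746] grip 86.9 F [-0.8 -0.   0.5] q1,q6 [-0.76  0.93]
rot [-1.9  2.   1.5] shift now-axes [106.3  20.4 -18.3] after-rot axes [107.3  18.2 -13.9]
```

View pics/c2.png

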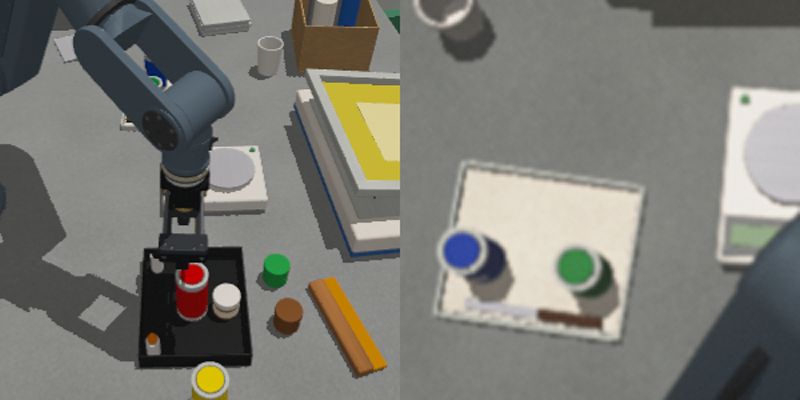

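Blue and green stand upright on the paper, lids at about (467,252) and (578,268) in the crop, and red and the jar are undisturbed. Align on red.

```bash
python3 -m inch '[[87,[0,18,-14],[-1.9,2,1.5]],[87,[0,0,0],[0,0,0]],[87,[20,0,0],[0,0,0]],[87,[15,0,0],[0,0,0]],[87,[0,0,0],[0,0,0]]]';python3 d.py .4917 -.325 .0673 84.8
```

```text
time: 23.68
position: [0.4901, -0.3227, 0.1371]
tool_rot: [-0.705, 0.029, 0.708, 0.03]
ft_force: [-0.0, 0.1, -0.4]
grip_width: 0.087
t 23.68 pos [ 0.4901 -0.3227  0.1371] grip 87.0 F [-0.   0.1 -0.4] q1,q6 [-0.77  0.88]
rot [0.4 0.2 0.1] shift now-axes [69.8  2.3 -2. ] after-rot axes [69.8  2.1 -1.8]
```

```bash
python3 -m inch '[[87,[0,2.2,-1.9],[0.4,0.2,0.1]],[87,[20,0,0],[0,0,0]],[87,[20,0,0],[0,0,0]],[87,[12,0,0],[0,0,0]],[87,[0,0,0],[0,0,0]]]';python3 d.py .4917 -.325 .0673 84.8
```

```text
time: 24.3
position: [0.4943, -0.3272, 0.087]
tool_rot: [0.708, -0.034, -0.704, -0.031]
ft_force: [0.3, 0.1, -0.4]
grip_width: 0.0867
t 24.3 pos [ 0.4943 -0.3272  0.087 ] grip 86.7 F [ 0.3  0.1 -0.4] q1,q6 [-0.77  0.89]
rot [-0.  -0.3 -0.2] shift now-axes [19.6 -2.   2.9] after-rot axes [19.7 -1.9  2.8]
```

```bash
python3 -m inch '[[87,[0,-1.9,2.8],[0,-0.3,-0.2]],[87,[10,0,0],[0,0,0]],[87,[9,0,0],[0,0,0]],[87,[0,0,0],[0,0,0]]]';python3 d.py .4917 -.325 .0673 84.8
```

```text
time: 24.8
position: [0.4925, -0.3258, 0.0685]
tool_rot: [0.707, -0.033, -0.705, -0.031]
ft_force: [-0.1, 0.3, 0.0]
grip_width: 0.0871
t 24.8 pos [ 0.4925 -0.3258  0.0685] grip 87.1 F [-0.1  0.3  0. ] q1,q6 [-0.77  0.89]
rot [-0.  -0.2 -0.1] shift now-axes [ 1.2 -0.7  0.9] after-rot axes [ 1.2 -0.7  0.9]
```

```bash
python3 -m inch '[[87,[1.2,-0.7,0.9],[0,0,0]],[50,[0,0,0],[0,0,0]],[50,[0,0,0],[0,0,0]],[50,[0,0,0],[0,0,0]],[50,[0,0,0],[0,0,0]],[50,[0,0,0],[0,0,0]]]' 30; python3 -m inch '[[50,[-20,0,0],[0,0,0]],[50,[-30,0,0],[0,0,0]],[50,[-30,0,0],[0,0,0]],[50,[-30,0,0],[0,0,0]],[50,[-20,0,0],[0,0,0]],[50,[0,0,0],[0,0,0]]]'; python3 d.py .545 .317 .21 84.8
```

```text
time: 25.55
position: [0.492, -0.3255, 0.0676]
tool_rot: [0.708, -0.033, -0.705, -0.031]
ft_force: [-0.6, -0.4, -0.3]
grip_width: 0.0574
time: 26.3
position: [0.4883, -0.3214, 0.196]
tool_rot: [-0.704, 0.03, 0.709, 0.035]
ft_force: [-0.4, 0.1, -3.3]
grip_width: 0.0574
t 26.3 pos [ 0.4883 -0.3214  0.196 ] grip 57.4 F [-0.4  0.1 -3.3] q1,q6 [-0.77  0.89]
rot [-0.   0.4  0.4] shift now-axes [  -9.9 -641.     1.8] after-rot axes [ -14.  -640.9    1.3]
```

```bash
python3 -m inch '[[50,[-3,-25,0],[0,0.4,0.4]],[50,[-3,-45,0],[0,0,0]],[50,[-3,-52,0],[0,0,0]],[50,[-3,-52,0],[0,0,0]],[50,[-3,-52,0],[0,0,0]],[50,[-3,-52,0],[0,0,0]],[50,[-3,-52,0],[0,0,0]],[50,[-3,-52,0],[0,0,0]],[50,[-3,-52,0],[0,0,0]],[50,[-2,-52,0],[0,0,0]],[50,[-2,-52,0],[0,0,0]],[50,[0,-45,0],[0,0,0]]]';python3 d.py .545 .317 .21 84.8
```

```text
time: 27.8
position: [0.525, 0.2875, 0.2146]
tool_rot: [-0.694, 0.03, 0.718, 0.036]
ft_force: [0.0, -0.2, -2.9]
grip_width: 0.0576
t 27.8 pos [0.525  0.2875 0.2146] grip 57.6 F [ 0.  -0.2 -2.9] q1,q6 [0.3  1.96]
rot [-0.2  2.   0.4] shift now-axes [  4.2 -31.2 -17.3] after-rot axes [  4.6 -31.2 -17.2]
```

```bash
python3 -m inch '[[50,[0,-25,-17],[-0.2,2,0.4]],[50,[0,0,0],[0,0,0]],[50,[0,0,0],[0,0,0]]]';python3 d.py .545 .317 .0675 84.8
```

```text
time: 28.18
position: [0.5371, 0.3161, 0.2087]
tool_rot: [-0.703, 0.03, 0.71, 0.028]
ft_force: [-0.4, 0.8, -3.4]
grip_width: 0.0573
t 28.18 pos [0.5371 0.3161 0.2087] grip 57.3 F [-0.4  0.8 -3.4] q1,q6 [0.35 2.01]
rot [ 0.5  0.6 -0.2] shift now-axes [141.1  -2.1  -9.3] after-rot axes [141.2  -1.6  -7.8]
```

```bash
python3 -m inch '[[50,[20,-1.6,-7.8],[0.5,0.6,-0.2]],[50,[30,0,0],[0,0,0]],[50,[30,0,0],[0,0,0]],[50,[25,0,0],[0,0,0]],[50,[0,0,0],[0,0,0]]]';python3 d.py .545 .317 .0675 84.8
```

```text
time: 28.8
position: [0.5399, 0.3115, 0.0993]
tool_rot: [-0.703, 0.036, 0.709, 0.033]
ft_force: [-1.2, -0.1, -3.2]
grip_width: 0.0576
t 28.8 pos [0.5399 0.3115 0.0993] grip 57.6 F [-1.2 -0.1 -3.2] q1,q6 [0.34 2.01]
rot [-0.4  0.5 -0.2] shift now-axes [31.8 -6.1 -4.8] after-rot axes [31.8 -6.  -4.6]
```

```bash
python3 -m inch '[[50,[10,-6,-4.6],[-0.4,0.5,-0.2]],[50,[12,0,0],[0,0,0]],[50,[7,0,0],[0,0,0]],[50,[0,0,0],[0,0,0]]]';python3 d.py .545 .317 .0675 84.8
```

```text
time: 29.3
position: [0.547, 0.3172, 0.0711]
tool_rot: [0.708, -0.032, -0.705, -0.033]
ft_force: [-0.8, 0.0, -3.2]
grip_width: 0.0577
t 29.3 pos [0.547  0.3172 0.0711] grip 57.7 F [-0.8  0.  -3.2] q1,q6 [0.35 2.01]
rot [-0.  -0.3  0.1] shift now-axes [3.6 0.4 2. ] after-rot axes [3.6 0.4 1.9]
```

```bash
python3 -m inch '[[50,[2,0,0],[0,0,0]],[50,[2,0,0],[0,0,0]],[50,[0.5,0,0],[0,0,0]],[50,[0.8,0,0],[0,0,0]]]'; python3 -m inch '[[87,[0,0,0],[0,0,0]],[87,[0,0,0],[0,0,0]],[87,[0,0,0],[0,0,0]],[87,[-20,0,0],[0,0,0]],[87,[-40,0,0],[0,0,0]],[87,[-40,0,0],[0,0,0]],[87,[-30,0,0],[0,0,0]],[87,[0,0,0],[0,0,0]]]'
cat > m3.py <<'E'
from h import *
from lids import lids
print({k:v.round(4) for k,v in lids(dict(blue=[.4757,.3992,.114],green=[.4556,.2606,.114],red=[.547,.317,.114],jar=[.554,-.333,.054])).items()})
b=imaging.camera("top")[100:300,100:500].copy();a=imaging.camera("side")
t=np.linspace(0,2*np.pi,60)
big=cv2.resize(b,(800,400),interpolation=2)
for c,r,z in(((.606,-.005),.065,.06),((.554,-.331),.026,.054)):
    w=np.c_[c[0]+r*np.cos(t),c[1]+r*np.sin(t),0*t+z]
    cv2.polylines(big,[((proj("top",w)-[100,100])*2+.5).astype(int)],True,(255,0,0),1)
    s=cv2.polylines(a,[proj("side",w).astype(int)],True,(255,0,0),1)
sm=cv2.resize(a[100:360,220:480],(400,400),interpolation=2)
cv2.imwrite('pics/c3.png',np.hstack([big[:,300:700],sm])[:,:,::-1])
E
python3 m3.py
```

```text
time: 29.8
position: [0.5478, 0.3175, 0.0674]
tool_rot: [0.709, -0.031, -0.704, -0.033]
ft_force: [-0.5, -1.0, 2.9]
grip_width: 0.0573
time: 30.8
position: [0.5493, 0.3183, 0.2082]
tool_rot: [0.712, -0.03, -0.701, -0.034]
ft_force: [0.2, -0.1, 0.4]
grip_width: 0.0871
blue side [294.6  97.4] 41 [0.4714 0.404  0.114 ]
green side [292. 124.] 3 [0.4525 0.2473 0.114 ]
green top [220.3 220. ] 7 [0.4542 0.2452 0.114 ]
green tri [0.4532 0.2447 0.116 ] 0.23
red side [319.  109.8] 59 [0.5492 0.3176 0.114 ]
red top [198.1 187.1] 14 [0.5628 0.3198 0.114 ]
red tri [0.5563 0.3195 0.1139] 2.0
jar side [349.7 281. ] 273 [ 0.5554 -0.3374  0.054 ]
jar top [395.1 191.8] 179 [ 0.5551 -0.3352  0.054 ]
jar tri [ 0.5557 -0.3356  0.0513] 0.03
{'green': array([0.4532, 0.2447, 0.116 ]), 'red': array([0.5563, 0.3195, 0.1139]), 'jar': array([ 0.5557, -0.3356,  0.0513])}
```

View pics/c3.png

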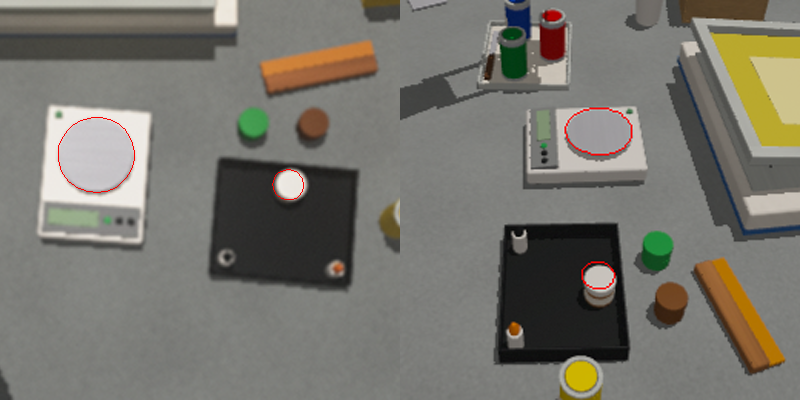

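Tins stand upright on the paper. The pan circle fits at (0.606,-0.005), and the jar lid is about 4 mm right of my guess, at (0.555,-0.335). Now the jar.

```bash
python3 d.py .555 -.335 .15 84.8; python3 -m inch '[[87,[2,50,-5],[0,0,0]],[87,[2,56,-5],[0,0,0]],[87,[2,56,-5],[0,0,0]],[87,[2,56,-5],[0,0,0]],[87,[2,56,-5],[0,0,0]],[87,[2,56,-5],[0,0,0]],[87,[2,56,-5],[0,0,0]],[87,[2,56,-5],[0,0,0]],[87,[2,56,-5],[0,0,0]],[87,[2,56,-5],[0,0,0]],[87,[2,56,-5],[0,0,0]],[87,[2,30,0],[0,0,0]]]'; python3 d.py .555 -.335 .15 84.8
```

```text
t 31.0 pos [0.5463 0.3171 0.2027] grip 86.9 F [ 0.2 -0.5 -1.2] q1,q6 [0.35 2.01]
rot [-0.  -0.3  0.1] shift now-axes [ 51.7 648.7 -67.7] after-rot axes [ 52.7 648.6 -67.8]
time: 32.5
position: [0.535, -0.3402, 0.1558]
tool_rot: [-0.697, 0.026, 0.715, 0.034]
ft_force: [0.4, 0.4, 0.1]
grip_width: 0.0872
t 32.5 pos [ 0.535  -0.3402  0.1558] grip 87.2 F [0.4 0.4 0.1] q1,q6 [-0.74  0.92]
rot [0.3 1.5 0.6] shift now-axes [  5.3  -6.8 -19.6] after-rot axes [  5.8  -7.  -19.4]
```

```bash
python3 -m inch '[[87,[0,-7,-19.4],[0.3,1.5,0.6]],[87,[0,0,0],[0,0,0]],[87,[25,0,0],[0,0,0]],[87,[25,0,0],[0,0,0]],[87,[15,0,0],[0,0,0]],[87,[0,0,0],[0,0,0]]]'; python3 d.py .555 -.335 .016 84.8
```

```text
time: 33.25
position: [0.5527, -0.33, 0.0835]
tool_rot: [-0.703, 0.029, 0.709, 0.034]
ft_force: [-0.0, 0.2, 0.8]
grip_width: 0.0871
t 33.25 pos [ 0.5527 -0.33    0.0835] grip 87.1 F [-0.   0.2  0.8] q1,q6 [-0.71  0.95]
rot [0.1 0.5 0.4] shift now-axes [67.4  5.2 -3.3] after-rot axes [67.5  4.7 -2.7]
```

```bash
python3 -m inch '[[87,[0,4.7,-2.7],[0.1,0.5,0.4]],[87,[0,0,0],[0,0,0]],[87,[15,0,0],[0,0,0]],[87,[15,0,0],[0,0,0]],[87,[0,0,0],[0,0,0]]]'; python3 d.py .555 -.335 .016 84.8
```

```text
time: 33.88
position: [0.5564, -0.336, 0.0539]
tool_rot: [0.708, -0.033, -0.705, -0.03]
ft_force: [-0.5, -0.3, 0.3]
grip_width: 0.0867
t 33.88 pos [ 0.5564 -0.336   0.0539] grip 86.7 F [-0.5 -0.3  0.3] q1,q6 [-0.71  0.95]
rot [ 0.  -0.2 -0.2] shift now-axes [37.9 -1.   1.6] after-rot axes [37.9 -0.9  1.5]
```

```bash
python3 -m inch '[[87,[12,-0.9,1.5],[0,-0.2,-0.2]],[87,[13,0,0],[0,0,0]],[87,[11,0,0],[0,0,0]],[87,[0,0,0],[0,0,0]]]'; python3 d.py .555 -.335 .016 84.8
```

```text
time: 34.38
position: [0.5546, -0.3348, 0.0145]
tool_rot: [-0.706, 0.032, 0.707, 0.032]
ft_force: [0.7, -0.4, -0.4]
grip_width: 0.0867
t 34.38 pos [ 0.5546 -0.3348  0.0145] grip 86.7 F [ 0.7 -0.4 -0.4] q1,q6 [-0.72  0.95]
rot [0.  0.1 0. ] shift now-axes [-1.5  0.2 -0.4] after-rot axes [-1.5  0.2 -0.4]
```

```bash
python3 -m inch '[[44,[-1,0,0],[0,0,0]],[44,[0,0,0],[0,0,0]],[44,[0,0,0],[0,0,0]],[44,[0,0,0],[0,0,0]],[44,[0,0,0],[0,0,0]],[44,[0,0,0],[0,0,0]],[44,[0,0,0],[0,0,0]]]' 15; python3 -m inch '[[44,[-15,0,0],[0,0,0]],[44,[-25,0,0],[0,0,0]],[44,[-30,0,0],[0,0,0]],[44,[-30,0,0],[0,0,0]],[44,[-20,0,0],[0,0,0]],[44,[0,0,0],[0,0,0]]]'; python3 d.py .606 -.005 .15 84.8
```

```text
time: 35.25
position: [0.5554, -0.3354, 0.0168]
tool_rot: [0.707, -0.032, -0.706, -0.032]
ft_force: [0.7, 0.8, -0.8]
grip_width: 0.0514
time: 36.0
position: [0.5553, -0.3352, 0.1443]
tool_rot: [0.707, -0.032, -0.706, -0.031]
ft_force: [0.3, 0.8, -1.9]
grip_width: 0.0518
t 36.0 pos [ 0.5553 -0.3352  0.1443] grip 51.8 F [ 0.3  0.8 -1.9] q1,q6 [-0.72  0.95]
rot [ 0.  -0.1 -0.1] shift now-axes [  -6.1 -333.4  -20.8] after-rot axes [  -5.7 -333.4  -20.6]
```

Jar held. Carry to above the pan.

```bash
python3 -m inch '[[44,[-1,-20,-2],[0,0,0]],[44,[-1,-40,-3],[0,0,0]],[44,[-1,-48,-3],[0,0,0]],[44,[-1,-48,-3],[0,0,0]],[44,[-1,-48,-3],[0,0,0]],[44,[-1,-48,-3],[0,0,0]],[44,[-1,-40,-2],[0,0,0]],[44,[0,-25,-1],[0,0,0]],[44,[0,0,0],[0,0,0]]]'; python3 d.py .606 -.005 .0735 84.8
```

```text
time: 37.12
position: [0.5963, 0.0019, 0.1425]
tool_rot: [-0.7, 0.028, 0.713, 0.034]
ft_force: [0.9, -0.5, -2.0]
grip_width: 0.0519
t 37.12 pos [0.5963 0.0019 0.1425] grip 51.9 F [ 0.9 -0.5 -2. ] q1,q6 [-0.19  1.47]
rot [0.2 1.1 0.5] shift now-axes [ 68.7   6.6 -11.6] after-rot axes [ 69.    6.  -10.3]
```

```bash
python3 -m inch '[[44,[10,6,-10.3],[0.2,1.1,0.5]],[44,[0,0,0],[0,0,0]],[44,[20,0,0],[0,0,0]],[44,[20,0,0],[0,0,0]],[44,[0,0,0],[0,0,0]]]'; python3 d.py .606 -.005 .0735 84.8
```

```text
time: 37.75
position: [0.6052, -0.009, 0.0887]
tool_rot: [-0.706, 0.035, 0.707, 0.034]
ft_force: [0.2, 0.5, -1.4]
grip_width: 0.0517
t 37.75 pos [ 0.6052 -0.009   0.0887] grip 51.7 F [ 0.2  0.5 -1.4] q1,q6 [-0.2   1.47]
rot [-0.3  0.1 -0.1] shift now-axes [15.2 -4.1 -0.4] after-rot axes [15.2 -4.  -0.4]
```

```bash
python3 -m inch '[[44,[5,-4,-0.4],[-0.3,0.1,-0.1]],[44,[5,0,0],[0,0,0]],[44,[3,0,0],[0,0,0]],[44,[0,0,0],[0,0,0]]]'; python3 d.py .606 -.005 .0735 84.8
```

```text
time: 38.25
position: [0.6074, -0.0062, 0.0767]
tool_rot: [0.708, -0.033, -0.705, -0.033]
ft_force: [-0.4, 0.3, -1.1]
grip_width: 0.0516
t 38.25 pos [ 0.6074 -0.0062  0.0767] grip 51.6 F [-0.4  0.3 -1.1] q1,q6 [-0.19  1.47]
rot [-0.1 -0.2  0. ] shift now-axes [ 3.2 -1.   1.6] after-rot axes [ 3.2 -1.   1.5]
```

```bash
python3 -m inch '[[44,[1.5,0,0],[0,0,0]],[44,[1.5,0,0],[0,0,0]],[44,[0,0,0],[0,0,0]]]'; python3 -m inch '[[44,[0.8,0,0],[0,0,0]],[44,[0,0,0],[0,0,0]]]'
```

```text
time: 38.62
position: [0.6078, -0.0061, 0.0741]
tool_rot: [0.708, -0.033, -0.705, -0.033]
ft_force: [-0.2, -0.5, -1.0]
grip_width: 0.0518
time: 38.88
position: [0.6079, -0.006, 0.0733]
tool_rot: [0.708, -0.033, -0.705, -0.033]
ft_force: [-0.5, 0.3, -1.3]
grip_width: 0.0515
```

```bash
python3 -m inch '[[44,[0.8,0,0],[0,0,0]],[44,[0.3,0,0],[0,0,0]]]'; python3 -m inch '[[44,[0.5,0,0],[0,0,0]],[44,[0,0,0],[0,0,0]]]'
```

```text
time: 39.12
position: [0.6081, -0.0061, 0.0727]
tool_rot: [0.708, -0.033, -0.704, -0.033]
ft_force: [-0.9, -0.7, 2.5]
grip_width: 0.0516
time: 39.38
position: [0.6081, -0.0061, 0.0728]
tool_rot: [0.708, -0.033, -0.704, -0.033]
ft_force: [-0.8, -0.3, 0.6]
grip_width: 0.0515
```

```bash
python3 -m inch '[[87,[0,0,0],[0,0,0]],[87,[0,0,0],[0,0,0]],[87,[0,0,0],[0,0,0]],[87,[0,0,0],[0,0,0]],[87,[-20,0,0],[0,0,0]],[87,[-40,0,0],[0,0,0]],[87,[-50,0,0],[0,0,0]],[87,[-20,0,0],[0,0,0]],[87,[0,0,0],[0,0,0]]]'; python3 d.py .5478 .3175 .2 84.8
python3 - <<'E'
from h import *
a=imaging.camera("side");b=imaging.camera("top")
cv2.imwrite('pics/c4.png',cv2.resize(cv2.hconcat([a[60:220,250:410],b[130:290,180:340]]),(800,400),interpolation=2)[:,:,::-1])
E
```

```text
time: 40.5
position: [0.6073, -0.0061, 0.2049]
tool_rot: [0.708, -0.033, -0.705, -0.033]
ft_force: [0.0, -0.6, -0.7]
grip_width: 0.0871
t 40.5 pos [ 0.6073 -0.0061  0.2049] grip 87.1 F [ 0.  -0.6 -0.7] q1,q6 [-0.19  1.47]
rot [-0.1 -0.3 -0. ] shift now-axes [   4.4 -316.7   89.3] after-rot axes [   4.9 -316.9   88.6]
```

View pics/c4.png

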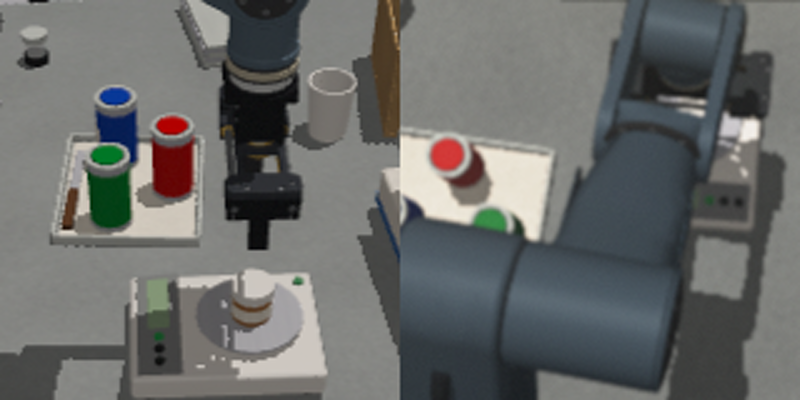

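The jar stands upright in the middle of the pan, base about (250,318) in the left crop. Now red goes back.

```bash
python3 -m inch '[[87,[0,-40,11],[0,-0.3,0]],[87,[0,-50,14],[0,0,0]],[87,[0,-50,14],[0,0,0]],[87,[0,-50,14],[0,0,0]],[87,[0,-50,14],[0,0,0]],[87,[0,-48,14],[0,0,0]],[87,[0,-25,7],[0,0,0]],[87,[0,0,0],[0,0,0]]]'; python3 d.py .5478 .3175 .0675 84.8
```

```text
time: 41.6
position: [0.5396, 0.3208, 0.1869]
tool_rot: [-0.695, 0.036, 0.717, 0.032]
ft_force: [0.1, -0.2, -0.3]
grip_width: 0.087
t 41.6 pos [0.5396 0.3208 0.1869] grip 87.0 F [ 0.1 -0.2 -0.3] q1,q6 [0.36 2.02]
rot [-0.3  1.7 -0.4] shift now-axes [119.1   1.7 -12.1] after-rot axes [119.4   2.6  -8.5]
```

```bash
python3 -m inch '[[87,[0,2.6,-8.5],[-0.3,1.7,-0.4]],[87,[0,0,0],[0,0,0]],[87,[25,0,0],[0,0,0]],[87,[20,0,0],[0,0,0]],[87,[0,0,0],[0,0,0]]]'; python3 d.py .5478 .3175 .0675 84.8
```

```text
time: 42.22
position: [0.5498, 0.3104, 0.1391]
tool_rot: [-0.706, 0.036, 0.706, 0.034]
ft_force: [-0.1, -0.6, -0.1]
grip_width: 0.087
t 42.23 pos [0.5498 0.3104 0.1391] grip 87.0 F [-0.1 -0.6 -0.1] q1,q6 [0.34 2.01]
rot [-0.4  0.  -0.2] shift now-axes [71.6 -7.1  2.6] after-rot axes [71.6 -6.9  2.6]
```

```bash
python3 -m inch '[[87,[0,-6.9,2.6],[-0.4,0,-0.2]],[87,[20,0,0],[0,0,0]],[87,[20,0,0],[0,0,0]],[87,[12,0,0],[0,0,0]],[87,[0,0,0],[0,0,0]]]'; python3 d.py .5478 .3175 .0675 84.8
```

```text
time: 42.85
position: [0.552, 0.3186, 0.0912]
tool_rot: [0.709, -0.031, -0.703, -0.035]
ft_force: [-0.4, -0.6, 0.2]
grip_width: 0.0871
t 42.85 pos [0.552  0.3186 0.0912] grip 87.1 F [-0.4 -0.6  0.2] q1,q6 [0.35 2.01]
rot [-0.1 -0.5  0.3] shift now-axes [23.6  1.7  4.3] after-rot axes [23.7  1.5  4.1]
```

```bash
python3 -m inch '[[87,[3,1.5,4.1],[0,-0.5,0.3]],[87,[10,0,0],[0,0,0]],[87,[10,0,0],[0,0,0]],[87,[0,0,0],[0,0,0]]]'; python3 d.py .5478 .3175 .0675 84.8
```

```text
time: 43.35
position: [0.5486, 0.3181, 0.0685]
tool_rot: [0.707, -0.032, -0.706, -0.033]
ft_force: [-0.3, 0.2, 1.4]
grip_width: 0.0868
t 43.35 pos [0.5486 0.3181 0.0685] grip 86.8 F [-0.3  0.2  1.4] q1,q6 [0.35 2.01]
rot [-0.1 -0.1  0.1] shift now-axes [1.  0.7 0.7] after-rot axes [1.  0.7 0.7]
```

```bash
python3 -m inch '[[87,[1,0.7,0.7],[0,0,0]],[50,[0,0,0],[0,0,0]],[50,[0,0,0],[0,0,0]],[50,[0,0,0],[0,0,0]],[50,[0,0,0],[0,0,0]],[50,[0,0,0],[0,0,0]]]' 30; python3 -m inch '[[50,[-20,0,0],[0,0,0]],[50,[-30,0,0],[0,0,0]],[50,[-35,0,0],[0,0,0]],[50,[-30,0,0],[0,0,0]],[50,[-20,0,0],[0,0,0]],[50,[0,0,0],[0,0,0]]]'; python3 d.py .4918 -.3252 .2 84.8
```

```text
time: 44.1
position: [0.5483, 0.3175, 0.0679]
tool_rot: [0.707, -0.032, -0.705, -0.033]
ft_force: [-0.1, 0.3, 0.1]
grip_width: 0.0577
time: 44.85
position: [0.5437, 0.3158, 0.2008]
tool_rot: [-0.703, 0.034, 0.71, 0.032]
ft_force: [0.6, 0.1, -3.9]
grip_width: 0.0575
t 44.85 pos [0.5437 0.3158 0.2008] grip 57.5 F [ 0.6  0.1 -3.9] q1,q6 [0.35 2.01]
rot [-0.1  0.5 -0.2] shift now-axes [  2.9 643.   -7.7] after-rot axes [  0.8 643.1  -6.4]
```

```bash
python3 -m inch '[[50,[-1,25,-1],[0,0.5,-0.2]],[50,[-1,45,0],[0,0,0]],[50,[-1,52,0],[0,0,0]],[50,[-1,52,0],[0,0,0]],[50,[-1,52,0],[0,0,0]],[50,[-1,52,0],[0,0,0]],[50,[-1,52,0],[0,0,0]],[50,[-1,52,0],[0,0,0]],[50,[-1,52,0],[0,0,0]],[50,[-1,52,0],[0,0,0]],[50,[-1,52,0],[0,0,0]],[50,[0,45,0],[0,0,0]]]'; python3 d.py .4918 -.3252 .2 84.8
```

```text
time: 46.35
position: [0.4796, -0.2768, 0.1931]
tool_rot: [-0.696, 0.028, 0.717, 0.033]
ft_force: [0.9, 0.3, -3.4]
grip_width: 0.0573
t 46.35 pos [ 0.4796 -0.2768  0.1931] grip 57.3 F [ 0.9  0.3 -3.4] q1,q6 [-0.72  0.95]
rot [0.3 1.7 0.3] shift now-axes [ -7.7  47.1 -16.1] after-rot axes [ -6.9  47.1 -16.6]
```

```bash
python3 -m inch '[[50,[0,30,-10],[0.3,1.7,0.3]],[50,[0,14,-5],[0,0,0]],[50,[0,0,0],[0,0,0]],[50,[20,0,0],[0,0,0]],[50,[20,0,0],[0,0,0]],[50,[0,0,0],[0,0,0]]]'; python3 d.py .4918 -.3252 .068 84.8
```

```text
time: 47.1
position: [0.4869, -0.3183, 0.1457]
tool_rot: [-0.702, 0.029, 0.71, 0.037]
ft_force: [-0.5, 1.3, -3.4]
grip_width: 0.0574
t 47.1 pos [ 0.4869 -0.3183  0.1457] grip 57.4 F [-0.5  1.3 -3.4] q1,q6 [-0.77  0.89]
rot [-0.1  0.7  0.6] shift now-axes [77.6  7.2 -6.5] after-rot axes [77.7  6.4 -5.5]
```

```bash
python3 -m inch '[[50,[0,6.4,-5.5],[0,0.7,0.6]],[50,[0,0,0],[0,0,0]],[50,[20,0,0],[0,0,0]],[50,[20,0,0],[0,0,0]],[50,[10,0,0],[0,0,0]],[50,[0,0,0],[0,0,0]]]'; python3 d.py .4918 -.3252 .068 84.8
```

```text
time: 47.85
position: [0.4955, -0.326, 0.0993]
tool_rot: [0.709, -0.034, -0.704, -0.03]
ft_force: [-1.0, 0.0, -3.8]
grip_width: 0.0577
t 47.85 pos [ 0.4955 -0.326   0.0993] grip 57.7 F [-1.   0.  -3.8] q1,q6 [-0.77  0.89]
rot [ 0.  -0.5 -0.3] shift now-axes [31.3 -0.6  4. ] after-rot axes [31.3 -0.4  3.8]
```

```bash
python3 -m inch '[[50,[8,-0.4,3.8],[0,-0.5,-0.3]],[50,[12,0,0],[0,0,0]],[50,[7,0,0],[0,0,0]],[50,[0,0,0],[0,0,0]]]'; python3 d.py .4918 -.3252 .068 84.8
```

```text
time: 48.35
position: [0.4924, -0.3261, 0.072]
tool_rot: [0.707, -0.032, -0.706, -0.031]
ft_force: [-0.2, -0.1, -4.0]
grip_width: 0.0573
t 48.35 pos [ 0.4924 -0.3261  0.072 ] grip 57.3 F [-0.2 -0.1 -4. ] q1,q6 [-0.77  0.89]
rot [ 0.  -0.1 -0.1] shift now-axes [ 4.  -0.9  0.7] after-rot axes [ 4.  -0.9  0.7]
```

```bash
python3 -m inch '[[50,[2.5,-0.9,0.7],[0,0,0]],[50,[1,0,0],[0,0,0]],[50,[0.7,0,0],[0,0,0]],[50,[0.5,0,0],[0,0,0]]]'; python3 d.py .4918 -.3252 .068 84.8
```

```text
time: 48.85
position: [0.4922, -0.3255, 0.068]
tool_rot: [0.707, -0.033, -0.706, -0.031]
ft_force: [-0.7, 0.1, 2.1]
grip_width: 0.0574
t 48.85 pos [ 0.4922 -0.3255  0.068 ] grip 57.4 F [-0.7  0.1  2.1] q1,q6 [-0.77  0.89]
rot [ 0.  -0.1 -0.1] shift now-axes [-0.  -0.2  0.4] after-rot axes [-0.  -0.2  0.4]
```

Contact; release red, rise, and rotate back by -90°.

```bash
python3 -m inch '[[87,[0,0,0],[0,0,0]],[87,[0,0,0],[0,0,0]],[87,[0,0,0],[0,0,0]],[87,[-20,0,0],[0,0,0]],[87,[-40,0,0],[0,0,0]],[87,[-45,0,0],[0,0,0]],[87,[-30,0,0],[0,0,0]],[87,[0,0,0],[0,0,0]]]'; python3 -m inch '[[87,[0,0,0],[-10,0,0]],[87,[0,0,0],[-10,0,0]],[87,[0,0,0],[-10,0,0]],[87,[0,0,0],[-10,0,0]],[87,[0,0,0],[-10,0,0]],[87,[0,0,0],[-10,0,0]],[87,[0,0,0],[-10,0,0]],[87,[0,0,0],[-10,0,0]],[87,[0,0,0],[-9,0,0]],[87,[0,0,0],[0,0,0]]]';python3 d.py .4556 .2606 .2 -5.2
```

```text
time: 49.85
position: [0.4932, -0.3264, 0.2082]
tool_rot: [0.708, -0.034, -0.704, -0.03]
ft_force: [0.4, -0.9, -1.1]
grip_width: 0.0866
time: 51.1
position: [0.4865, -0.3203, 0.1926]
tool_rot: [-0.514, -0.492, 0.515, -0.479]
ft_force: [0.7, 0.2, 0.9]
grip_width: 0.0873
t 51.1 pos [ 0.4865 -0.3203  0.1926] grip 87.3 F [0.7 0.2 0.9] q1,q6 [-0.77 -0.72]
rot [ 1.9 -0.6  0.8] shift now-axes [   0.   -64.5 -578.2] after-rot axes [  -7.4  -83.4 -575.7]
```

```bash
python3 -m inch '[[87,[-1,-8,-50],[1.9,-0.6,0.8]],[87,[-1,-8,-57],[0,0,0]],[87,[-1,-8,-57],[0,0,0]],[87,[-1,-8,-57],[0,0,0]],[87,[-1,-8,-57],[0,0,0]],[87,[-1,-8,-57],[0,0,0]],[87,[-1,-8,-57],[0,0,0]],[87,[-1,-8,-57],[0,0,0]],[87,[0,-8,-57],[0,0,0]],[87,[0,-8,-50],[0,0,0]],[87,[0,-4,-20],[0,0,0]],[87,[0,0,0],[0,0,0]]]';python3 d.py .4556 .2606 .0675 -5.2
```

```text
time: 52.6
position: [0.4618, 0.2777, 0.1936]
tool_rot: [-0.531, -0.467, 0.533, -0.465]
ft_force: [-0.9, 0.2, 0.2]
grip_width: 0.0874
t 52.6 pos [0.4618 0.2777 0.1936] grip 87.4 F [-0.9  0.2  0.2] q1,q6 [0.33 0.46]
rot [-2.4 -0.   0.2] shift now-axes [126.1  -3.3  17.8] after-rot axes [126.1  -4.6  17.6]
```

```bash
python3 -m inch '[[87,[0,-4.6,17.6],[-2.4,0,0.2]],[87,[0,0,0],[0,0,0]],[87,[25,0,0],[0,0,0]],[87,[25,0,0],[0,0,0]],[87,[0,0,0],[0,0,0]]]'; python3 d.py .4556 .2606 .0675 -5.2
```

```text
time: 53.22
position: [0.4565, 0.2573, 0.1419]
tool_rot: [0.525, 0.474, -0.525, 0.474]
ft_force: [1.0, 0.1, 0.4]
grip_width: 0.0871
t 53.23 pos [0.4565 0.2573 0.1419] grip 87.1 F [1.  0.1 0.4] q1,q6 [0.3 0.4]
rot [-0.7 -0.  -0. ] shift now-axes [74.4 -1.3 -3.2] after-rot axes [74.4 -1.2 -3.2]
```

```bash
python3 -m inch '[[87,[0,-1.2,-3.2],[-0.7,0,0]],[87,[20,0,0],[0,0,0]],[87,[20,0,0],[0,0,0]],[87,[15,0,0],[0,0,0]],[87,[0,0,0],[0,0,0]]]'; python3 d.py .4556 .2606 .0675 -5.2
```

```text
time: 53.85
position: [0.4606, 0.2622, 0.0901]
tool_rot: [0.526, 0.475, -0.519, 0.478]
ft_force: [0.3, -0.0, -0.6]
grip_width: 0.0871
t 53.85 pos [0.4606 0.2622 0.0901] grip 87.1 F [ 0.3 -0.  -0.6] q1,q6 [0.31 0.4 ]
rot [-0.1 -0.3 -0.6] shift now-axes [22.6 -5.1  2.1] after-rot axes [22.6 -4.9  2. ]
```

```bash
python3 -m inch '[[87,[3,-4.9,2],[0,-0.3,-0.6]],[87,[10,0,0],[0,0,0]],[87,[9,0,0],[0,0,0]],[87,[0,0,0],[0,0,0]]]'; python3 d.py .4556 .2606 .0675 -5.2
```

```text
time: 54.35
position: [0.4564, 0.261, 0.0682]
tool_rot: [0.523, 0.476, -0.522, 0.477]
ft_force: [0.3, -0.5, 0.3]
grip_width: 0.087
t 54.35 pos [0.4564 0.261  0.0682] grip 87.0 F [ 0.3 -0.5  0.3] q1,q6 [0.31 0.4 ]
rot [-0.1 -0.  -0.1] shift now-axes [ 0.7 -0.8  0.5] after-rot axes [ 0.7 -0.8  0.5]
```

```bash
python3 -m inch '[[87,[0.5,-0.8,0.5],[0,0,0]],[50,[0,0,0],[0,0,0]],[50,[0,0,0],[0,0,0]],[50,[0,0,0],[0,0,0]],[50,[0,0,0],[0,0,0]],[50,[0,0,0],[0,0,0]]]' 30; python3 -m inch '[[50,[-20,0,0],[0,0,0]],[50,[-30,0,0],[0,0,0]],[50,[-35,0,0],[0,0,0]],[50,[-30,0,0],[0,0,0]],[50,[-20,0,0],[0,0,0]],[50,[0,0,0],[0,0,0]]]'; python3 d.py .5162 -.2596 .2 -5.2
```

```text
time: 55.1
position: [0.456, 0.2607, 0.0681]
tool_rot: [0.524, 0.476, -0.522, 0.477]
ft_force: [-0.4, -0.7, -1.4]
grip_width: 0.0574
time: 55.85
position: [0.4518, 0.2594, 0.203]
tool_rot: [-0.52, -0.477, 0.526, -0.475]
ft_force: [-0.1, 0.3, -3.7]
grip_width: 0.0575
t 55.85 pos [0.4518 0.2594 0.203 ] grip 57.5 F [-0.1  0.3 -3.7] q1,q6 [0.31 0.4 ]
rot [-0.1  0.2  0.5] shift now-axes [  3.9 112.4 510.7] after-rot axes [  3.  111.1 511. ]
```

```bash
python3 -m inch '[[50,[-1,5,25],[0,0.2,0.5]],[50,[-1,10,45],[0,0,0]],[50,[-1,11,50],[0,0,0]],[50,[-1,11,50],[0,0,0]],[50,[-1,11,50],[0,0,0]],[50,[-1,11,50],[0,0,0]],[50,[-1,11,50],[0,0,0]],[50,[-1,11,50],[0,0,0]],[50,[0,11,50],[0,0,0]],[50,[0,11,40],[0,0,0]],[50,[0,6,20],[0,0,0]],[50,[0,0,0],[0,0,0]]]';python3 d.py .5162 -.2596 .068 -5.2
```

```text
time: 57.35
position: [0.5076, -0.24, 0.1909]
tool_rot: [-0.518, -0.486, 0.527, -0.467]
ft_force: [0.1, 0.6, -2.9]
grip_width: 0.0575
t 57.35 pos [ 0.5076 -0.24    0.1909] grip 57.5 F [ 0.1  0.6 -2.9] q1,q6 [-0.64 -0.54]
rot [-0.  -0.5  1.7] shift now-axes [122.3  13.9  19.8] after-rot axes [122.9  10.3  18.7]
```

```bash
python3 -m inch '[[50,[0,10.3,18.7],[0,-0.5,1.7]],[50,[0,0,0],[0,0,0]],[50,[0,0,0],[0,0,0]]]';python3 d.py .5162 -.2596 .068 -5.2
```

```text
time: 57.72
position: [0.5155, -0.2563, 0.1892]
tool_rot: [0.522, 0.479, -0.521, 0.476]
ft_force: [-0.5, 0.2, -4.9]
grip_width: 0.0574
t 57.73 pos [ 0.5155 -0.2563  0.1892] grip 57.4 F [-0.5  0.2 -4.9] q1,q6 [-0.66 -0.57]
rot [ 0.2 -0.2  0.1] shift now-axes [121.2   1.1   3.6] after-rot axes [121.2   1.    3.2]
```

```bash
python3 -m inch '[[50,[5,1,3.2],[0.2,-0.2,0]],[50,[12,0,0],[0,0,0]],[50,[12,0,0],[0,0,0]],[50,[0,0,0],[0,0,0]]]';python3 d.py .5162 -.2596 .068 -5.2
```

```text
time: 58.22
position: [0.5158, -0.2578, 0.1579]
tool_rot: [-0.521, -0.478, 0.522, -0.476]
ft_force: [-1.0, -0.7, -3.6]
grip_width: 0.0572
t 58.23 pos [ 0.5158 -0.2578  0.1579] grip 57.2 F [-1.  -0.7 -3.6] q1,q6 [-0.66 -0.57]
rot [ 0.1 -0.   0.1] shift now-axes [89.9  0.8  1.8] after-rot axes [89.9  0.6  1.7]
```

```bash
python3 -m inch '[[50,[10,0.6,1.7],[0,0,0]],[50,[12,0,0],[0,0,0]],[50,[12,0,0],[0,0,0]],[50,[12,0,0],[0,0,0]],[50,[0,0,0],[0,0,0]]]';python3 d.py .5162 -.2596 .068 -5.2
```

```text
time: 58.85
position: [0.5161, -0.2598, 0.1081]
tool_rot: [-0.522, -0.478, 0.523, -0.476]
ft_force: [-1.2, -0.7, -2.7]
grip_width: 0.0573
t 58.85 pos [ 0.5161 -0.2598  0.1081] grip 57.3 F [-1.2 -0.7 -2.7] q1,q6 [-0.66 -0.57]
rot [ 0.  -0.1  0.2] shift now-axes [40.1  0.2 -0.1] after-rot axes [40.1  0.1 -0.2]
```

```bash
python3 -m inch '[[50,[12,0,0],[0,0,0.2]],[50,[12,0,0],[0,0,0]],[50,[9,0,0],[0,0,0]],[50,[3,0,0],[0,0,0]],[50,[0,0,0],[0,0,0]]]';python3 d.py .5162 -.2596 .068 -5.2
```

```text
time: 59.48
position: [0.5166, -0.2601, 0.0698]
tool_rot: [0.522, 0.477, -0.522, 0.477]
ft_force: [0.0, 0.3, -2.9]
grip_width: 0.0575
t 59.48 pos [ 0.5166 -0.2601  0.0698] grip 57.5 F [ 0.   0.3 -2.9] q1,q6 [-0.66 -0.57]
rot [ 0.  -0.  -0.1] shift now-axes [ 1.8 -0.5 -0.5] after-rot axes [ 1.8 -0.5 -0.5]
```

```bash
python3 -m inch '[[50,[1,-0.5,-0.5],[0,0,0]],[50,[0.8,0,0],[0,0,0]],[50,[0.8,0,0],[0,0,0]]]'; python3 d.py .5162 -.2596 .068 -5.2; python3 -m inch '[[87,[0,0,0],[0,0,0]],[87,[0,0,0],[0,0,0]],[87,[0,0,0],[0,0,0]],[87,[-20,0,0],[0,0,0]],[87,[-40,0,0],[0,0,0]],[87,[-45,0,0],[0,0,0]],[87,[-30,0,0],[0,0,0]],[87,[0,0,0],[0,0,0]]]'; python3 d.py .4757 .3992 .2 -5.2
```

```text
time: 59.85
position: [0.5168, -0.26, 0.0681]
tool_rot: [0.522, 0.476, -0.521, 0.478]
ft_force: [-0.5, 0.1, 1.6]
grip_width: 0.0577
t 59.85 pos [ 0.5168 -0.26    0.0681] grip 57.7 F [-0.5  0.1  1.6] q1,q6 [-0.66 -0.57]
rot [ 0.   0.1 -0.2] shift now-axes [ 0.1 -0.6 -0.4] after-rot axes [ 0.1 -0.6 -0.4]
time: 60.85
position: [0.5175, -0.2608, 0.2087]
tool_rot: [0.523, 0.474, -0.521, 0.48]
ft_force: [0.7, 0.2, 0.1]
grip_width: 0.087
t 60.85 pos [ 0.5175 -0.2608  0.2087] grip 87.0 F [0.7 0.2 0.1] q1,q6 [-0.66 -0.57]
rot [ 0.   0.2 -0.4] shift now-axes [   5.8 -101.  -653.6] after-rot axes [   8.7 -101.4 -653.5]
```

Green is back. Fetch blue.

```bash
python3 -m inch '[[87,[0,-9,-50],[0,0.2,-0.4]],[87,[0,-9,-58],[0,0,0]],[87,[0,-9,-58],[0,0,0]],[87,[0,-9,-58],[0,0,0]],[87,[0,-9,-58],[0,0,0]],[87,[0,-9,-58],[0,0,0]],[87,[0,-9,-58],[0,0,0]],[87,[0,-9,-58],[0,0,0]],[87,[0,-9,-58],[0,0,0]],[87,[0,-9,-58],[0,0,0]],[87,[0,-9,-55],[0,0,0]],[87,[0,0,0],[0,0,0]]]';python3 d.py .4757 .3992 .0675 -5.2
```

```text
time: 62.35
position: [0.4701, 0.3899, 0.1926]
tool_rot: [-0.518, -0.479, 0.528, -0.472]
ft_force: [0.0, -0.1, 0.9]
grip_width: 0.0873
t 62.35 pos [0.4701 0.3899 0.1926] grip 87.3 F [ 0.  -0.1  0.9] q1,q6 [0.51 0.6 ]
rot [-0.3  0.3  1. ] shift now-axes [125.    6.9 -10.3] after-rot axes [125.1   4.8  -9.8]
```

```bash
python3 -m inch '[[87,[0,4.8,-9.8],[-0.3,0.3,1]],[87,[0,0,0],[0,0,0]],[87,[20,0,0],[0,0,0]],[87,[20,0,0],[0,0,0]],[87,[15,0,0],[0,0,0]],[87,[0,0,0],[0,0,0]]]'; python3 d.py .4757 .3992 .0675 -5.2
```

```text
time: 63.1
position: [0.4767, 0.3927, 0.1337]
tool_rot: [-0.522, -0.475, 0.525, -0.475]
ft_force: [-0.4, 0.3, 0.5]
grip_width: 0.0869
t 63.1 pos [0.4767 0.3927 0.1337] grip 86.9 F [-0.4  0.3  0.5] q1,q6 [0.51 0.61]
rot [-0.4  0.2  0.1] shift now-axes [66.2 -1.5 -6.6] after-rot axes [66.2 -1.6 -6.4]
```

```bash
python3 -m inch '[[87,[0,-1.6,-6.4],[-0.4,0.2,0.1]],[87,[18,0,0],[0,0,0]],[87,[18,0,0],[0,0,0]],[87,[12,0,0],[0,0,0]],[87,[0,0,0],[0,0,0]]]'; python3 d.py .4757 .3992 .0675 -5.2
```

```text
time: 63.72
position: [0.477, 0.4003, 0.0845]
tool_rot: [0.523, 0.477, -0.521, 0.477]
ft_force: [-0.1, 1.4, -0.2]
grip_width: 0.0871
t 63.73 pos [0.477  0.4003 0.0845] grip 87.1 F [-0.1  1.4 -0.2] q1,q6 [0.52 0.61]
rot [ 0.1 -0.1 -0.2] shift now-axes [17.  -1.2  1.2] after-rot axes [17.  -1.2  1.2]
```

```bash
python3 -m inch '[[87,[5,-1.2,1.2],[0,0,0]],[87,[7,0,0],[0,0,0]],[87,[4,0,0],[0,0,0]],[87,[0,0,0],[0,0,0]]]'; python3 d.py .4757 .3992 .0675 -5.2;  python3 -m inch '[[50,[0,0,0],[0,0,0]],[50,[0,0,0],[0,0,0]],[50,[0,0,0],[0,0,0]],[50,[0,0,0],[0,0,0]],[50,[0,0,0],[0,0,0]]]' 30; python3 -m inch '[[50,[-20,0,0],[0,0,0]],[50,[-30,0,0],[0,0,0]],[50,[-35,0,0],[0,0,0]],[50,[-30,0,0],[0,0,0]],[50,[-20,0,0],[0,0,0]],[50,[0,0,0],[0,0,0]]]'; python3 d.py .5037 -.395 .2 -5.2
```

```text
time: 64.22
position: [0.4763, 0.3996, 0.0683]
tool_rot: [0.524, 0.477, -0.52, 0.478]
ft_force: [-0.3, -0.1, -0.8]
grip_width: 0.087
t 64.22 pos [0.4763 0.3996 0.0683] grip 87.0 F [-0.3 -0.1 -0.8] q1,q6 [0.52 0.61]
rot [ 0.1 -0.2 -0.3] shift now-axes [ 0.8 -0.5  0.5] after-rot axes [ 0.8 -0.5  0.5]
time: 64.85
position: [0.4766, 0.3999, 0.069]
tool_rot: [0.524, 0.477, -0.519, 0.478]
ft_force: [0.2, 0.1, -0.4]
grip_width: 0.0576
time: 65.6
position: [0.4724, 0.3972, 0.2022]
tool_rot: [-0.52, -0.478, 0.524, -0.477]
ft_force: [-0.5, 0.1, -3.7]
grip_width: 0.0577
t 65.6 pos [0.4724 0.3972 0.2022] grip 57.7 F [-0.5  0.1 -3.7] q1,q6 [0.52 0.61]
rot [0.1 0.2 0.3] shift now-axes [  4.3 102.1 786.3] after-rot axes [  2.2 103.  786.1]
```

```bash
python3 -m inch '[[50,[-1,4,25],[0,0.2,0.3]],[50,[-1,6,45],[0,0,0]],[50,[-1,7,50],[0,0,0]],[50,[-1,7,50],[0,0,0]],[50,[-1,7,50],[0,0,0]],[50,[-1,7,50],[0,0,0]],[50,[-1,7,50],[0,0,0]],[50,[-1,7,50],[0,0,0]]]';python3 d.py .5037 -.395 .21 -5.2
```

```text
time: 66.6
position: [0.4849, 0.0157, 0.1988]
tool_rot: [-0.515, -0.483, 0.525, -0.476]
ft_force: [0.8, 0.2, -4.0]
grip_width: 0.0578
t 66.6 pos [0.4849 0.0157 0.1988] grip 57.8 F [ 0.8  0.2 -4. ] q1,q6 [-0.19 -0.11]
rot [0.5 0.2 1. ] shift now-axes [-10.6  51.9 407.8] after-rot axes [-11.2  55.9 407.3]
```

```bash
python3 -m inch '[[50,[-5,6,48],[0.5,0.2,1]],[50,[-3,7,50],[0,0,0]],[50,[-3,7,50],[0,0,0]],[50,[-3,7,50],[0,0,0]],[50,[-1,7,50],[0,0,0]],[50,[-1,7,50],[0,0,0]],[50,[-1,6,40],[0,0,0]],[50,[0,3,25],[0,0,0]],[50,[0,0,0],[0,0,0]]]';python3 d.py .5037 -.395 .069 -5.2
```

```text
time: 67.72
position: [0.4932, -0.3625, 0.1991]
tool_rot: [-0.522, -0.483, 0.526, -0.466]
ft_force: [1.0, 0.3, -2.9]
grip_width: 0.0575
t 67.72 pos [ 0.4932 -0.3625  0.1991] grip 57.5 F [ 1.   0.3 -2.9] q1,q6 [-0.81 -0.71]
rot [-0.4 -0.7  1.2] shift now-axes [129.4  16.4  33. ] after-rot axes [130.1  13.4  31.5]
```

```bash
python3 -m inch '[[50,[0,8,20],[-0.4,-0.7,1.2]],[50,[0,5,11],[0,0,0]],[50,[0,0,0],[0,0,0]],[50,[0,0,0],[0,0,0]]]';python3 d.py .5037 -.395 .069 -5.2
```

```text
time: 68.22
position: [0.5031, -0.3925, 0.1961]
tool_rot: [0.522, 0.479, -0.521, 0.476]
ft_force: [0.3, -0.4, -3.2]
grip_width: 0.0573
t 68.22 pos [ 0.5031 -0.3925  0.1961] grip 57.3 F [ 0.3 -0.4 -3.2] q1,q6 [-0.84 -0.75]
rot [ 0.1 -0.3  0.2] shift now-axes [127.1   1.2   3. ] after-rot axes [127.1   0.9   2.5]
```

```bash
python3 -m inch '[[50,[8,0.9,2.5],[0.1,-0.3,0.2]],[50,[12,0,0],[0,0,0]],[50,[12,0,0],[0,0,0]],[50,[12,0,0],[0,0,0]],[50,[0,0,0],[0,0,0]]]';python3 d.py .5037 -.395 .069 -5.2
```

```text
time: 68.85
position: [0.5033, -0.393, 0.1482]
tool_rot: [0.522, 0.478, -0.522, 0.477]
ft_force: [0.3, -0.0, -3.3]
grip_width: 0.0574
t 68.85 pos [ 0.5033 -0.393   0.1482] grip 57.4 F [ 0.3 -0.  -3.3] q1,q6 [-0.84 -0.75]
rot [ 0.1 -0.1  0.1] shift now-axes [79.2  0.7  2.1] after-rot axes [79.2  0.6  2. ]
```

```bash
python3 -m inch '[[50,[10,0.6,2],[0,-0.1,0.1]],[50,[12,0,0],[0,0,0]],[50,[12,0,0],[0,0,0]],[50,[12,0,0],[0,0,0]],[50,[0,0,0],[0,0,0]]]';python3 d.py .5037 -.395 .069 -5.2
```

```text
time: 69.47
position: [0.5039, -0.3956, 0.0988]
tool_rot: [0.522, 0.477, -0.522, 0.478]
ft_force: [-0.4, -0.3, -3.3]
grip_width: 0.0575
t 69.47 pos [ 0.5039 -0.3956  0.0988] grip 57.5 F [-0.4 -0.3 -3.3] q1,q6 [-0.84 -0.75]
rot [ 0.1  0.  -0.1] shift now-axes [29.8 -0.3 -0.6] after-rot axes [29.8 -0.2 -0.5]
```

```bash
python3 -m inch '[[50,[10,-0.2,-0.5],[0,0,0]],[50,[10,0,0],[0,0,0]],[50,[6,0,0],[0,0,0]],[50,[2,0,0],[0,0,0]],[50,[0,0,0],[0,0,0]]]';python3 d.py .5037 -.395 .069 -5.2
```

```text
time: 70.1
position: [0.5043, -0.3956, 0.0694]
tool_rot: [0.522, 0.476, -0.522, 0.478]
ft_force: [0.6, 0.1, -3.6]
grip_width: 0.0574
t 70.1 pos [ 0.5043 -0.3956  0.0694] grip 57.4 F [ 0.6  0.1 -3.6] q1,q6 [-0.84 -0.75]
rot [ 0.1  0.1 -0.1] shift now-axes [ 0.4 -0.7 -0.5] after-rot axes [ 0.4 -0.7 -0.5]
```

```bash
python3 -m inch '[[50,[0.6,-0.7,-0.5],[0,0,0]],[50,[0.7,0,0],[0,0,0]],[50,[0,0,0],[0,0,0]]]';python3 d.py .5037 -.395 .069 -5.2
```

```text
time: 70.47
position: [0.5041, -0.3955, 0.0693]
tool_rot: [-0.522, -0.476, 0.522, -0.479]
ft_force: [0.5, -1.0, -3.0]
grip_width: 0.0574
t 70.47 pos [ 0.5041 -0.3955  0.0693] grip 57.4 F [ 0.5 -1.  -3. ] q1,q6 [-0.84 -0.75]
rot [ 0.1  0.2 -0.2] shift now-axes [ 0.3 -0.4 -0.5] after-rot axes [ 0.3 -0.4 -0.5]
```

```bash
python3 -m inch '[[50,[1.2,0,0],[0,0,0]],[50,[0.7,0,0],[0,0,0]]]';python3 -m inch '[[50,[0.6,0,0],[0,0,0]],[50,[0,0,0],[0,0,0]]]'
```

```text
time: 70.72
position: [0.5042, -0.396, 0.069]
tool_rot: [-0.521, -0.475, 0.522, -0.479]
ft_force: [-1.6, 1.3, 4.1]
grip_width: 0.0576
time: 70.97
position: [0.5041, -0.3958, 0.0691]
tool_rot: [-0.522, -0.475, 0.522, -0.479]
ft_force: [0.3, 0.2, 0.7]
grip_width: 0.0575
```

```bash
python3 -m inch '[[87,[0,0,0],[0,0,0]],[87,[0,0,0],[0,0,0]],[87,[0,0,0],[0,0,0]],[87,[-20,0,0],[0,0,0]],[87,[-40,0,0],[0,0,0]],[87,[-45,0,0],[0,0,0]],[87,[-30,0,0],[0,0,0]],[87,[-10,0,0],[0,0,0]]]'; python3 -m inch '[[87,[0,-40,40],[0,0,0]],[87,[0,-40,40],[0,0,0]],[87,[0,-40,40],[0,0,0]],[87,[0,-40,40],[0,0,0]],[87,[0,-40,20],[0,0,0]],[87,[0,0,0],[0,0,0]],[87,[0,0,0],[0,0,0]]]'
python3 - <<'E'
from h import *
from lids import lids
o={k:v.round(4) for k,v in lids(dict(blue=[.504,-.395,.114],green=[.516,-.26,.114],red=[.492,-.325,.114]),False).items()};print(o)
print({k:v.round(4) for k,v in lids(dict(jar=[.608,-.006,.11])).items()})
a=imaging.camera("side");b=imaging.camera("top")
cv2.imwrite('pics/c5.png',cv2.resize(cv2.hconcat([a[130:350,230:450],cv2.resize(b[130:260,260:480],(372,220),interpolation=2)]),(800,297),interpolation=2)[:,:,::-1])
print(get_obs()["position"],get_obs()["time"])
E
```

```text
time: 71.97
position: [0.5049, -0.3963, 0.222]
tool_rot: [-0.522, -0.473, 0.522, -0.481]
ft_force: [0.3, -0.1, -0.0]
grip_width: 0.0871
time: 72.85
position: [0.285, -0.5614, 0.2218]
tool_rot: [0.522, 0.473, -0.52, 0.483]
ft_force: [0.5, -0.2, 0.2]
grip_width: 0.087
{'blue': array([ 0.5028, -0.3968,  0.1144]), 'green': array([ 0.5155, -0.2601,  0.114 ]), 'red': array([ 0.4913, -0.3249,  0.1143])}
jar side [352.6 175. ] 395 [ 0.6122 -0.0159  0.11  ]
jar top [297.4 171.9] 524 [ 0.6135 -0.0045  0.11  ]
jar tri [ 0.6151 -0.0042  0.0991] 0.21
{'jar': array([ 0.6151, -0.0042,  0.0991])}
[ 0.28598801 -0.56126171  0.22221941] 73.15
```

View pics/c5.png

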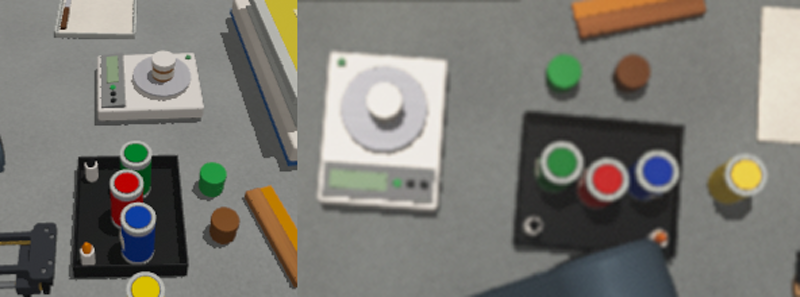

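Everything is in place: tins are within about 2 mm of where they stood, the jar is central on the pan (right crop 385,100), and the droppers and look-alikes are untouched.

```bash
python3 -c "
from rig import robot;print(robot.hand_in())"
```

```text
the job is handed in; nothing more can be done
None
```

The job is done and handed in at about 73 s of the 144 s allowed. I set the blue, green and red tins aside on the paper-lined tray and stood the hardener jar on the scale's pan. Then I put red, green and blue back where they stood.

**Tins:** measured from both cameras at the end, red and green are within 1 mm of their starting places and blue within about 2 mm. All are upright, with lids at 0.114 m as expected.

**Jar:** it stands upright. I released it at (0.608, -0.006), about 2 mm from the fitted pan centre of (0.606, -0.005). The final picture shows it central.

**Left alone:** in the last picture the droppers, the look-alike jars and the yellow tin look undisturbed, and the gripper is clear of everything.

**Checks that disagreed:**
- **Jar, final check:** the automatic lid measurement gave (0.615, -0.004) at 0.099 m high. The pan's own bright pixels were counted in with the lid, so I relied on the release position and the picture.
- **Pan height:** the network's first pan point came out at 0.037 m, so I used a circle fitted to the pan's edge. Touchdown force agreed with the stated 60 mm height.

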